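Rake the dropped handwheel out of the gap between the planer and the drawers

ROBOT

A 6-joint arm with a two-finger parallel gripper is mounted at the origin on the work surface. World frame = base frame: x ahead of the robot, y to its left, z up, the work surface at z = 0. Lengths are in mm, angles in rad, forces in N, time in s.
With the tool pointing down it reaches from about 350 to 875 mm from the base axis. Payload 4.2 kg.
Tool frame: the origin (TCP) lies midway between the tips of the shut fingers; the grasp point (between the pads) lies arm.grip_depth behind it (arm.grip_depth is the distance from the TCP to the grasp point, in mm); z points along the fingers, y is the direction in which the jaws open and shut (so a half turn about z gives the same grasp; the last joint's range is limited). The gripper opens to 85 mm and grips with 20 to 120 N. Pads are 22 mm wide; open, the fingers measure 114 mm over their backs; the gripper's body (76 mm by 85 mm) begins 54 mm behind the grasp point. The pads swing forward as they close: fully open they stand 13 mm farther back than shut.
Start: joints at [-1.027, 0.385, 0.008, 0, -1.194, -0.259], TCP at [175.62, -599.797, 210.412] pointing down, gripper open.
Joint ranges: [-3.14, 3.14], [-1.21, 2.06], [-1.07, 1.41], [-3.16, 2.05], [-2.99, -0.16], [-3.1, 3.1]. Speed limits (rad/s): [2.79, 2.79, 3.14, 3.14, 3.14, 3.14].

INTERFACE

Orientations are given as a unit quaternion [x, y, z, w].
In Python, from bench import arm gives the robot as it stands.
- The arm moves only by the tool play_rows, never from a script. Its argument "motion" is one flat list of numbers, 7 for each row, row after row: the opening in per cent of the stroke, from 0 (shut) to 100 (fully open), then the shift along the world's x, y, z in cm, then the turn, a rotation vector about the world's x, y, z in degrees. A call has 1 to 5 rows; each row is the pose to reach, as a shift and turn from the pose commanded when the call began; what a row does not reach only later rows make up. A row lasts 1/8 s, in which the tool goes at most 62.5 mm and 10.7 degrees, less where a joint would pass 70% of its speed; a pose out of reach is approached as far as the arm can. A call with a gripper value outside its range is refused whole. The fingers move at their own pace and stop on an object; the grip force is fixed at half the most. Time passes only in rows, so rows that repeat a pose let the fingers close. It gives the time, the measured TCP pose, the force and the opening at its end, in the units of the state.
- arm.read_state(): the state, without advancing time (a new reading comes with each control period).
- arm.get_image(name): name is "scene" or "top" or "wrist"; returns (picture, depth): 480x640x3 uint8, red, green, blue; 480x640 float32, mm along the optical axis (not along the pixel's ray), 0 where there is no reading.
- arm.camera_info(name): a dict with "fovy" (degrees; the focal length in pixels is half the picture's height over the tangent of half this angle, whatever the lens; pixels are square), "cx", "cy" (the principal point, pixels), "R" (3x3) and "t" (3): a world point X has camera coordinates R X + t. Camera axes: x right, y down, z forward; pixel columns grow to the right and rows downward; lengths in mm; the calibration is good to about 2 mm. The wrist camera is an equidistant fisheye: a pixel r from the principal point sees the ray r / f radians off the axis. A picture is of the moment at which its call begins: read the wrist's pose just before it. camera_info takes no time and is no camera call; for the wrist camera it gives the pose at the moment of the call.
- arm.job_done(): hands the job in, once; it reports no verdict.
Trained networks look in the newest picture that a camera, given by its name, has taken for a name from the list of things; names that differ only in an ending like _2 or _b are one class to them, and where a whole thing is asked for, a point or a joint stands for the part that bears it (a point fixed in the world has none). Each returns a list of dicts, best first, with "confidence" (0 to 1); they miss things now and then, are a little off and sometimes report something else, mostly with a low value. They report only what shows in the picture. A call takes as long as a camera call.
- arm.outline_of(thing, camera): "mask" (480x640 bool, what is visible of it) and "extent" ([left, top, width, height] in pixels, round what is visible of it).
- arm.place_of(thing, camera): "uv" ([column, row] in pixels: a listed point, or the origin of a listed thing).
The state is a dict: "clock": time; "joints": joint angles; "joint_vel": joint speeds; "joint_efforts": joint torques, N m; "position": TCP position; "ee_rot": TCP orientation; "contact_force": force on the tool from outside, world axes, zero at the start; "wrist_torque": the same for the moment, N m; "gripper_width": finger opening in mm.
Only numpy, scipy, OpenCV 4.12 (cv2) and the standard library are available. Lean on these libraries where they do the work, as an engineer would, in place of code of your own. Each camera call takes 0.05 s, during which the arm holds its last target.

TASK

The planer's handwheel has dropped into the narrow gap between the bench planer and the drawer unit. Fish it out with the bent-rod rake, not with your fingers, until it lies flat on the open bench in front of the gap, completely clear of it; then lay the rake down flat on the bench, out of the gap, leaving the other things on the bench where they are.

Things in the scene. Friction and masses are not known exactly. Their poses are not given: they have to be found in the camera images.
- bay: Fixed grey drawer unit (240 mm wide, +y side) and white planer (280 mm wide, -y side), 235 mm deep, 200 mm high, fronts flush, 78 mm gap between, open on top and in front. Origin: middle of the gap's mouth on the bench, in the plane of the fronts; x points into the gap, z up. Gap ends at a low stop, 60 mm high, at x = 190 mm. Near the tall fronts only a hand leaning back to the robot has room.
- rake: Loose bent-rod rake, 0.1 to 0.2 kg, standing on heel and tines on the bench, left or right before the bay. Origin: under the heel, at bench level, where handle and rod meet; x along the rod to the tines, z up. Steel rod, 10 mm thick, rises from the heel to 56 mm (centre line) at x = 30 mm, then level to the tines at x = 115 mm: things up to 50 mm high fit under it.
- rake_grip (a point): Point on the axis of the rake's wooden handle, 75 mm from the heel: x = -37, z = 70 mm in the rake's frame. The handle, 24 mm wide (y) and 22 mm thick, leans back to the rake's -x by 30 degrees from vertical and spans 25 to 115 mm from the heel (top at x = -57, z = 105 mm). Grip it across its width.
- rake_fork (a point): Point midway between the tine tips, x = 115, z = 4 mm in the rake's frame. The two round tines, 8 mm thick, at y = -15 and +15 mm, are bent straight down from the level rod to z = 0.
- handwheel: Loose dark steel handwheel: dished disc 62 mm in diameter, rim 22 mm high, hub 24 mm in diameter and 34 mm high, 0.2 to 0.4 kg. Lies flat, hub up, on the bench in the gap, its centre 55 to 85 mm inside the mouth. Origin: centre of its underside; z up. With both tines against its rim its centre is 32 mm from the line between them.
- mallet: bystander: wooden mallet lying on the bench, about 210 mm long, 50 mm high, on the other side from the rake; origin on the bench under its handle, head towards +x
- square: bystander: carpenter's try square lying on the bench, 130 mm long
- plane: bystander: small block plane, 150 mm long
- glue: bystander: glue bottle, 150 mm high
- mug: bystander: white mug, 90 mm high
- tape: bystander: tape measure, 70 mm long, 66 mm high
- offcut: bystander: flat plywood offcut, 110 x 50 x 22 mm, on the robot's side of the open bench before the bay

How it is judged:
By the outcome, as a careful person would: the job done as asked, in the order asked, and still so for the second after the job is handed in, with the robot touching nothing.
It also fails if it takes over 54 s, if anything falls off the work surface, if the arm or the gripper's body presses on something with over 40 N, if the wrist force passes 120 N, or if a joint passes its speed limit or range.

## Working session

There is one attempt and no reset: what is moved stays moved. The work goes in short steps, Python scripts to look and compute and a tool call to move; the robot and the scene stay as the last step left them, time stands still between calls to the robot, and variables do not carry over. Pictures are saved under pics/ and viewed, and the job is handed in when it is done.

Besides the shell and the picture viewer there is one more tool, called after "Call:" as name(argument=value, ...), one argument or row to a line, values as JSON. play_rows: Moves the arm, as the interface text tells. Its arguments: {"type":"object","properties":{"motion":{"type":"array","items":{"type":"number"}}},"required":["motion"]}

```bash
ls; mkdir -p pics
python3 - <<'E'
from bench import arm
import cv2
print(arm.read_state(), arm.grip_depth)
for n in ("scene","top","wrist"):
    im,d=arm.get_image(n); cv2.imwrite(f"pics/{n}0.png",im[:,:,::-1])
    print(n,{k:(v.tolist() if hasattr(v,'tolist') else v) for k,v in arm.camera_info(n).items()})
E
```

```text
pics
{'clock': 0.0, 'joints': array([-1.02739644e+00,  3.85539107e-01,  6.64815078e-03, -4.79956412e-04,
       -1.19399297e+00, -2.58595915e-01]), 'joint_vel': array([ 7.20518879e-04,  9.82824742e-04, -2.21453509e-05,  1.29221935e-03,
       -8.62157380e-04,  4.58981572e-04]), 'joint_efforts': array([-8.30057361e-04, -3.92287874e+01,  1.88397700e+01,  4.18613791e+00,
       -4.67050209e-03,  6.64499368e-06]), 'position': array([ 175.4443595 , -599.22815993,  209.34372016]), 'ee_rot': array([-1.41833478e-01,  9.89889956e-01,  1.04806193e-03, -2.02077688e-04]), 'contact_force': array([ 0.00542627, -0.71643572,  0.67703626]), 'wrist_torque': array([-0.00783329, -0.00062035, -0.04236971]), 'gripper_width': 85.74582279496632} 18.700000000000003
scene {'fovy': 42.65860515056242, 'cx': 319.0373407044748, 'cy': 239.06242393484655, 'R': [[-0.6442683199689652, 0.7647169009877687, 0.011242474284189117], [0.6192179644804042, 0.5302014280935403, -0.5791852537075814], [-0.448873528233858, -0.36618916831500337, -0.8151184261563802]], 't': [356.0791167310705, -271.46573798763126, 1918.0895328548572]}
top {'fovy': 55.018660923800915, 'cx': 321.4401041294417, 'cy': 239.01492615891152, 'R': [[4.9697436458298555e-05, -0.9997147692863917, -0.0238825794423651], [-0.9839300733350351, 0.004215450421711515, -0.17850445586778557], [0.17855421674403807, 0.023507659356009108, -0.983649216760998]], 't': [-7.98426340057145, 540.4981591083471, 1018.5702050108484]}
wrist {'fovy': 65.70646984690485, 'cx': 315.0770993999934, 'cy': 242.73326349590363, 'R': [[-0.28085401330767695, 0.9597481148836636, 0.0021399033215429215], [0.9128873315997603, 0.26645146282465854, 0.30925772062030893], [0.2962393340082318, 0.08880976261568287, -0.9509758582900545]], 't': [624.1804148259737, -39.232948158410906, 381.18892099016887]}
```

View pics/scene0.png

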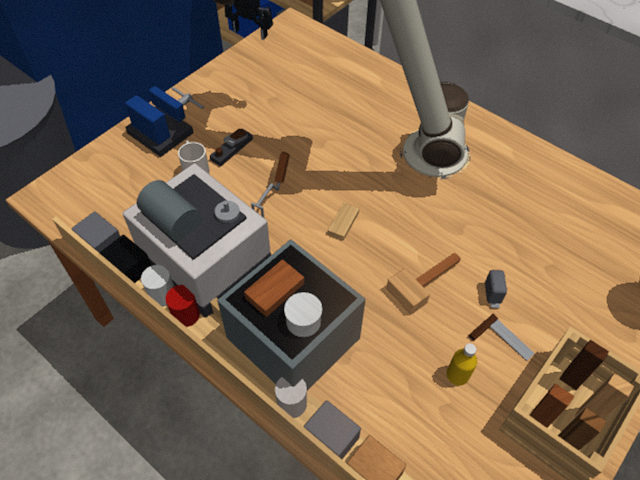

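View pics/top0.png

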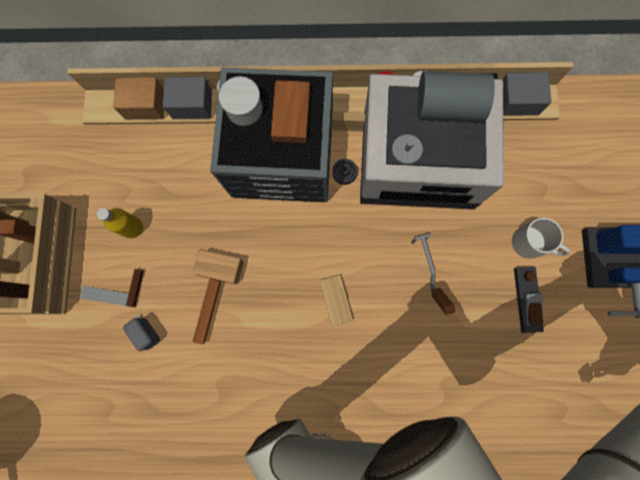

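View pics/wrist0.png

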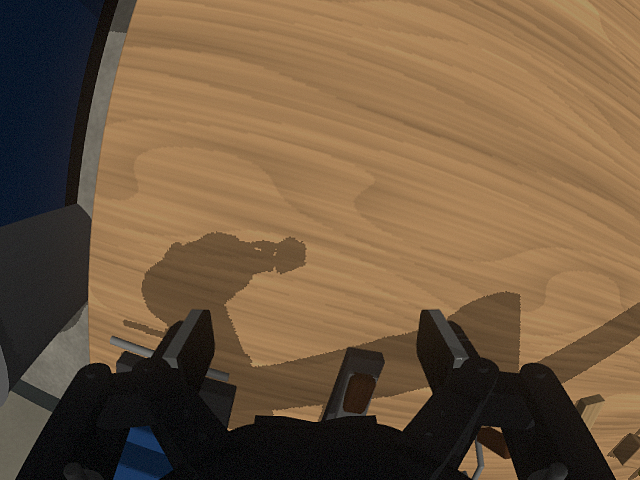

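The top view shows the handwheel in the gap at about (345,172). The rake is right of the gap, fork (422,237), handle (443,299). The offcut is at (337,300) and the mallet at (215,290). Next I'll measure these.

```bash
cat > h.py <<'E'
import numpy as np, cv2, json
from bench import arm
from scipy.spatial.transform import Rotation as Rot
def cam(n):
    c=arm.camera_info(n); c['R']=np.array(c['R']); c['t']=np.array(c['t']); c['f']=240/np.tan(np.radians(c['fovy'])/2); c['n']=n; return c
def ray(c,uv):
    x=(uv[0]-c['cx'])/c['f']; y=(uv[1]-c['cy'])/c['f']
    if c['n']=='wrist':
        r=np.hypot(x,y); s=np.sin(r)/max(r,1e-9); d=np.array([x*s,y*s,np.cos(r)])
    else: d=np.array([x,y,1.])
    d=c['R'].T@d; return -c['R'].T@c['t'], d/np.linalg.norm(d)
def atz(c,uv,z):
    o,d=ray(c,uv); return o+d*(z-o[2])/d[2]
def tri(obs):
    A=np.zeros((3,3));b=np.zeros(3);P=[]
    for c,uv in obs:
        o,d=ray(c,uv);M=np.eye(3)-np.outer(d,d);A+=M;b+=M@o;P.append((o,M))
    X=np.linalg.solve(A,b); return X,[float(np.linalg.norm(M@(X-o))) for o,M in P]
def proj(c,X):
    q=c['R']@np.asarray(X,float)+c['t']
    if c['n']=='wrist':
        th=np.arctan2(np.hypot(q[0],q[1]),q[2]);k=th/np.hypot(q[0],q[1]);return np.array([c['cx']+c['f']*k*q[0],c['cy']+c['f']*k*q[1]])
    return np.array([c['cx']+c['f']*q[0]/q[2],c['cy']+c['f']*q[1]/q[2]])
def cloud(c,d,mask=None):
    v,u=np.nonzero((d>0)&(mask if mask is not None else True))
    z=d[v,u]; p=np.c_[(u-c['cx'])/c['f']*z,(v-c['cy'])/c['f']*z,z]
    return (p-c['t'])@c['R'],u,v
E
python3 - <<'E'
from h import *
np.set_printoptions(precision=1,suppress=True)
C={n:cam(n) for n in('top','scene')}
for th in('rake','rake_grip','rake_fork','handwheel','bay','offcut','mallet'):
    o=[]
    for n in C:
        r=arm.place_of(th,n)
        print(th,n,[(np.round(a['uv'],1).tolist(),round(a['confidence'],2)) for a in r[:3]])
        if r:o.append((C[n],r[0]['uv']))
    if len(o)==2: print('   ',*tri(o))
    if o: print('   z0 top',atz(*o[0],0))
print(arm.read_state()['clock'])
E
```

```text
rake top [([431.8, 289.3], 0.96)]
rake scene [([278.8, 191.7], 0.73)]
    [ 426.4 -268.   -12.2] [3.748689499548914, 3.7486894995489073]
   z0 top [ 427.5 -268.7    0. ]
rake_grip top [([442.6, 301.3], 0.82)]
rake_grip scene [([281.3, 166.5], 0.62)]
    [ 396.2 -276.9   66. ] [0.3896160094148838, 0.3896160094148284]
   z0 top [ 399.3 -292.8    0. ]
rake_fork top [([418.9, 241.8], 0.77)]
rake_fork scene [([256.8, 217.5], 0.68)]
    [ 542.1 -243.3   -4.6] [0.3042662281284884, 0.3042662281282911]
   z0 top [ 541.5 -242.7    0. ]
handwheel top [([347.0, 173.2], 0.76)]
handwheel scene []
   z0 top [715.1 -71.5   0. ]
bay top []
bay scene [([486.9, 325.5], 0.67)]
   z0 top [414.6 444.1   0. ]
offcut top [([339.3, 299.7], 0.71)]
offcut scene [([341.6, 224.9], 0.96)]
    [401.8 -47.2 -11.3] [3.787713832091737, 3.787713832091789]
   z0 top [403.3 -50.2   0. ]
mallet top [([217.0, 289.7], 0.78)]
mallet scene [([423.5, 284.6], 0.84)]
    [423.7 246.7   0.6] [6.36387916508419, 6.363879165084114]
   z0 top [427.3 241.5   0. ]
0.85
```

Run:
```python
from h import *
np.set_printoptions(precision=1,suppress=True)
for n in('top','scene'):
    c=cam(n); im,d=arm.get_image(n)
    np.savez(f'{n}.npz',im=im,d=d)
    p,u,v=cloud(c,d)
    m=(p[:,2]>195)&(p[:,2]<205)&(p[:,0]>560)&(p[:,1]>-400)&(p[:,1]<350)
    q=p[m]; print(n,'top rim',len(q),q.min(0),q.max(0))
    for nm,mm in (('white',(q[:,1]<-60)),('grey',(q[:,1]>-60))):
        r=q[mm]
        if len(r)>20: print(nm,cv2.minAreaRect(r[:,:2].astype(np.float32)),cv2.boxPoints(cv2.minAreaRect(r[:,:2].astype(np.float32))))
    # front points: z 30..180, x 600..700
    m=(p[:,2]>20)&(p[:,2]<185)&(p[:,0]>580)&(p[:,0]<720)&(abs(p[:,1]+50)<320)
    q=p[m]; print('front cand',len(q)); 
    for a,b in((-360,-100),(0,220)):
        r=q[(q[:,1]>a)&(q[:,1]<b)]
        if len(r)>30:
            k=np.ones(len(r),bool)
            for _ in range(5):
                f=np.polyfit(r[k,1],r[k,0],1);e=r[:,0]-np.polyval(f,r[:,1]);k=abs(e)<max(3,2*np.std(e[k]))
            print('x = %.4f y + %.1f'%tuple(f),k.sum(),e[k].std())
    # wheel
    m=(p[:,2]>5)&(p[:,2]<60)&(p[:,0]>640)&(p[:,0]<800)&(p[:,1]>-110)&(p[:,1]<-30)
    q=p[m]; 
    if len(q): print('gap stuff',len(q),q.min(0),q.max(0),np.median(q,0))
    for th in('handwheel','rake'):
        r=arm.outline_of(th,n)
        if r:
            M=r[0]['mask'];print(th,r[0]['confidence'],M.sum(),r[0]['extent'])
            q,_,_=cloud(c,d,M);print(q.min(0),q.max(0),np.median(q,0)); np.save(f'{th}_{n}.npy',q)
```

```text
top top rim 11796 [ 618.5 -391.8  195. ] [886.1 216.2 205. ]
white ((742.8842163085938, -246.73291015625), (280.06756591796875, 235.3462371826172), 86.5414047241211) [[ 617.  -379.4]
 [ 851.9 -393.6]
 [ 868.8 -114.1]
 [ 633.9  -99.9]]
grey ((761.9630126953125, 90.59455871582031), (240.46658325195312, 239.2445068359375), 86.69979095458984) [[635.6 -22.6]
 [874.5 -36.3]
 [888.3 203.7]
 [649.5 217.5]]
front cand 5084
x = 0.0632 y + 640.6 2438 1.6565452654138477
x = 0.0601 y + 637.7 1902 0.7301350678905638
gap stuff 623 [ 641.2 -109.8    5. ] [795.6 -34.1  59.4] [711.3 -68.   20.8]
handwheel 0.6 523 [332.6, 158.3, 25.3, 27.1]
[683.2 -95.3   0.8] [744.3 -34.2  38.7] [710.5 -63.6  20.4]
rake 0.88 588 [414.3, 235.0, 40.2, 82.3]
[ 368.  -292.6   -1.5] [ 547.3 -221.4  112.7] [ 415.4 -265.6   61.7]
scene top rim 8594 [ 620.9 -387.1  195. ] [887.9 219.6 205. ]
white ((744.1517333984375, -241.2659912109375), (282.2555236816406, 235.99658203125), 86.34581756591797) [[ 617.4 -374.6]
 [ 852.9 -389.6]
 [ 870.9 -107.9]
 [ 635.4  -92.9]]
grey ((763.7680053710938, 94.3128662109375), (241.73995971679688, 237.23980712890625), 86.60322570800781) [[638.2 -19.3]
 [875.  -33.4]
 [889.3 207.9]
 [652.5 222. ]]
front cand 1328
x = -3.6725 y + 323.3 344 13.68715635363433
x = -12.3882 y + 3391.1 419 9.079967877736994
gap stuff 154 [ 641.2 -109.8   44.4] [800.  -94.6  60. ] [ 723.4 -102.8   54.7]
handwheel 0.53 692 [178.8, 142.1, 32.0, 31.1]
[ 443.7 -623.1   -9.6] [ 649.4 -366.7  202.2] [ 526.9 -514.7   66.3]
rake 0.77 515 [253.1, 154.0, 36.7, 64.7]
[ 318.8 -355.4   -8.1] [ 637.3 -114.9  201.1] [ 418.2 -261.    57.6]
```

Run:
```python
import numpy as np,cv2
im=np.load('top.npz')['im'][:,:,::-1]
a=cv2.resize(im[140:220,310:400],None,fx=6,fy=6,interpolation=cv2.INTER_CUBIC)
b=cv2.resize(im[220:330,400:470],None,fx=5,fy=5,interpolation=cv2.INTER_CUBIC)
cv2.imwrite('pics/a1.png',a);cv2.imwrite('pics/b1.png',b)
```

```text
(no output)
```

View pics/a1.png

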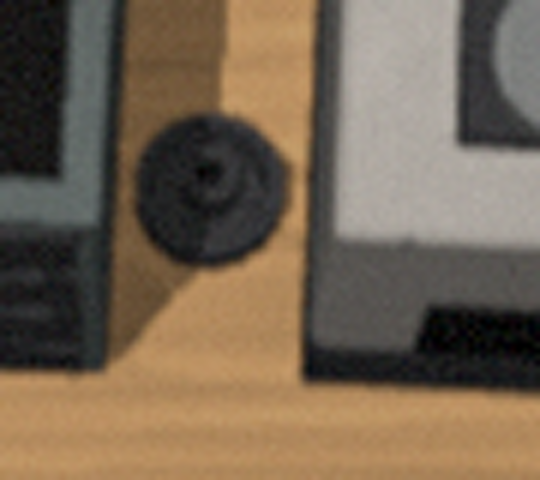

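View pics/b1.png

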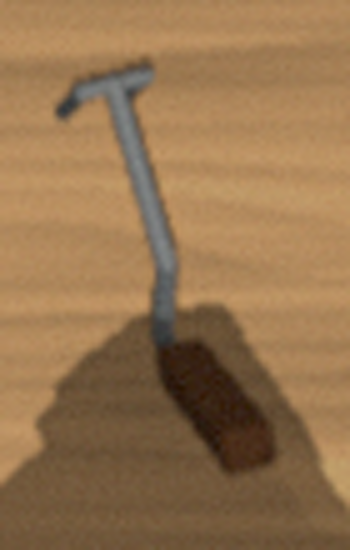

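Run:
```python
from h import *
np.set_printoptions(precision=1,suppress=True)
from scipy.optimize import least_squares
q=np.load('rake_top.npy'); q=q[q[:,2]>6]
def segs():
    s=np.radians(30);h=np.array([-np.sin(s),0,np.cos(s)])
    return [(h*25,h*115,11.5),(np.array([0,0,5.]),np.array([30,0,56.]),5),(np.array([30,0,56.]),np.array([115,0,56.]),5),
      (np.array([115,-15,56.]),np.array([115,15,56.]),4.5),(np.array([115,-15,56.]),np.array([115,-15,4.]),4),(np.array([115,15,56.]),np.array([115,15,4.]),4)]
def dist(P):
    D=[]
    for a,b,r in segs():
        t=np.clip((P-a)@(b-a)/((b-a)@(b-a)),0,1);D.append(np.linalg.norm(P-a-t[:,None]*(b-a),axis=1)-r)
    D=np.array(D);return D[np.argmin(abs(D),0),np.arange(len(P))]
def res(p,q):
    c,s=np.cos(p[2]),np.sin(p[2]);d=q-[p[0],p[1],p[3]]
    return dist(np.c_[c*d[:,0]+s*d[:,1],-s*d[:,0]+c*d[:,1],d[:,2]])
r=least_squares(res,[432,-268,.226,0],args=(q,),loss='soft_l1',f_scale=2)
print('top',r.x,np.degrees(r.x[2]),np.median(abs(res(r.x,q))))
q2=np.load('rake_scene.npy');q2=q2[(q2[:,2]>6)&(abs(res(r.x,q2))<25)]
r2=least_squares(res,r.x,args=(q2,),loss='soft_l1',f_scale=2);print('scene',r2.x,np.median(abs(res(r2.x,q2))),len(q2))
# project model to images
for n in('top','scene'):
    im=np.load(n+'.npz')['im'][:,:,::-1].copy();im=cv2.resize(im,None,fx=4,fy=4,interpolation=cv2.INTER_CUBIC);c=cam(n)
    x,y,t,_=(r.x+r2.x)/2
    T=lambda P:np.array([x+np.cos(t)*P[0]-np.sin(t)*P[1],y+np.sin(t)*P[0]+np.cos(t)*P[1],P[2]])
    for a,b,_ in segs():
        A,B=[tuple(np.int32(4*proj(c,T(k)))) for k in(a,b)];cv2.line(im,A,B,(0,255,255),1)
    u,v=np.int32(4*proj(c,T([40,0,40])));cv2.imwrite(f'pics/fit_{n}.png',im[v-240:v+240,u-200:u+200])
# offcut, mallet extents
c=cam('top');d=np.load('top.npz')['d']
im=arm.get_image('top')
for th in('offcut','mallet','plane','mug'):
    o=arm.outline_of(th,'top')
    if o:
        p,_,_=cloud(c,d,o[0]['mask']);p=p[p[:,2]>8];print(th,cv2.boxPoints(cv2.minAreaRect(p[:,:2].astype(np.float32))).tolist(),p[:,2].max())
```

```text
top [ 434.  -266.5    0.2    0.8] 13.742223129995924 1.1539911004090548
scene [ 431.7 -262.6    0.2    4.4] 1.6913397763574065 472
offcut [[341.90771484375, -31.104049682617188], [353.9581298828125, -79.20892333984375], [459.39178466796875, -52.797454833984375], [447.34136962890625, -4.6925811767578125]] 28.826994801188807
mallet [[292.3885192871094, 222.59136962890625], [496.8091125488281, 177.52182006835938], [518.3729248046875, 275.3283386230469], [313.9523620605469, 320.39788818359375]] 55.919466204114464
plane [[327.7296447753906, -465.55474853515625], [329.4963684082031, -512.6027221679688], [478.3035583496094, -507.0147705078125], [476.5368347167969, -459.966796875]] 52.547375564320184
mug [[462.2440185546875, -497.7642822265625], [502.2745056152344, -567.702392578125], [592.864990234375, -515.8511352539062], [552.83447265625, -445.91302490234375]] 95.70880505440141
```

View pics/fit_top.png

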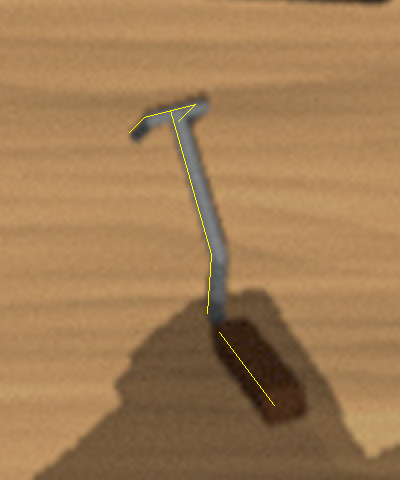

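```bash
cat >> h.py <<'E'
def want(gp,yaw,tilt=30):
    """TCP pos & R for grasp point gp, rake yaw (deg), tilt deg"""
    y=np.radians(yaw);t=np.radians(tilt)
    ex=np.array([np.cos(y),np.sin(y),0]);ey=np.array([-np.sin(y),np.cos(y),0])
    z=np.sin(t)*ex-np.cos(t)*np.array([0,0,1]);R=np.c_[np.cross(ey,z),ey,z]
    return np.asarray(gp)+z*arm.grip_depth,R
def delta(pos,R,s=None):
    s=s or arm.read_state()
    rv=(Rot.from_matrix(R)*Rot.from_quat(s['ee_rot']).inv()).as_rotvec(degrees=True)
    print('shift cm',np.round((pos-s['position'])/10,2),'turn deg',np.round(rv,1))
E
python3 - <<'E'
from h import *
yaw=13.7; c,s=np.cos(np.radians(yaw)),np.sin(np.radians(yaw))
heel=np.array([433,-265.5,0]); g=heel+[-37*c,-37*s,70]; print(g)
p,R=want(g,yaw)
z=R[:,2]
delta(p-z*130,R); delta(p,R)
E
```

```text
[ 397.05268256 -274.2630114    70.        ]
shift cm [16.74 31.24 -4.41] turn deg [  7.8 -29.   -2.6]
shift cm [ 23.05  32.78 -15.66] turn deg [  7.8 -29.   -2.6]
```

Call:
play_rows(
  motion=[100,4,6,0,2,-6,-0.5,100,8,12,0,3.5,-14,-1,100,12,18,0,5,-21,-2,100,15,24,0,7.8,-29,-2.6,100,16.5,30.7,-4,7.8,-29,-2.6],
)

```text
clock: 2.02
position: [327.9, -334.2, 188.6]
ee_rot: [-0.113, 0.959, 0.029, 0.259]
contact_force: [1.6, 0.2, 0.0]
gripper_width: 85.8
```

Run:
```python
from h import *
s=arm.read_state();print(s['clock'],s['position'],s['ee_rot'],s['contact_force'],s['joints'])
c=cam('wrist');im,d=arm.get_image('wrist');cv2.imwrite('pics/w1.png',im[:,:,::-1])
for th in('rake_grip','rake_fork','rake'):
    r=arm.place_of(th,'wrist');print(th,[(np.round(a['uv'],1).tolist(),round(a['confidence'],2)) for a in r[:2]])
    z={'rake_grip':70,'rake_fork':4,'rake':0}[th]
    if r: print(atz(c,r[0]['uv'],z))
```

```text
2.025 [ 327.91529694 -334.20920274  188.62950181] [-0.11311651  0.95876392  0.02913769  0.25908954] [1.58237654 0.20960214 0.03288414] [-0.8022182   0.07542208 -0.36992946 -0.57376187 -0.92046014 -0.22718196]
rake_grip [([361.5, 227.1], 0.77)]
[ 391.06407139 -278.87164184   70.        ]
rake_fork [([349.5, 278.2], 0.7), ([357.9, 230.0], 0.42)]
[ 548.77128726 -236.05502586    4.        ]
rake [([354.1, 205.3], 0.88), ([529.1, 222.9], 0.58)]
[ 428.52130779 -268.3325951     0.        ]
```

View pics/w1.png

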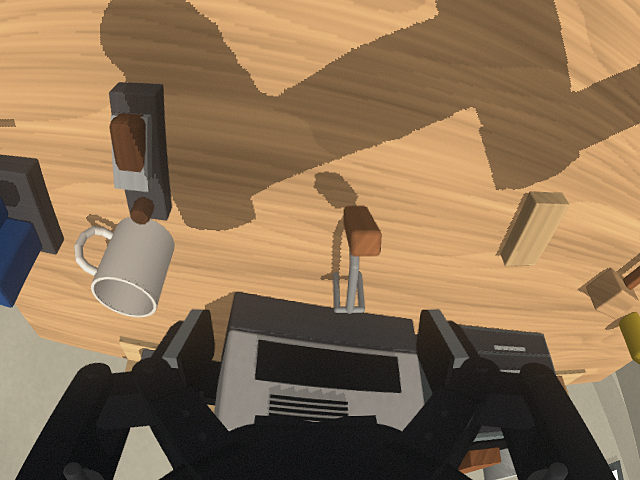

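Run:
```python
from h import *
s=arm.read_state();print(s['clock'],s['position'],s['ee_rot'])
yaw=13; c,sn=np.cos(np.radians(yaw)),np.sin(np.radians(yaw))
heel=np.array([431,-268.5,0]); g=heel+[-37*c,-37*sn,70]; print(g)
p,R=want(g,yaw); delta(p-R[:,2]*110,R)
# raw wrist vs model: project model points
w=cam('wrist')
```

```text
2.225 [ 327.51098867 -332.90639527  187.69593843] [-0.11595816  0.95891127  0.03091009  0.25707481]
[ 394.9483076  -276.82318901   70.        ]
shift cm [ 2.3   4.58 -3.86] turn deg [ 0.   0.  -0.8]
```

Call:
play_rows(
  motion=[100,2.3,4.6,-3.8,0,0,-0.8,100,2.3,4.6,-3.8,0,0,-0.8],
)

```text
clock: 2.48
position: [350.0, -285.3, 147.5]
ee_rot: [-0.109, 0.96, 0.031, 0.256]
contact_force: [0.6, -1.0, 1.2]
gripper_width: 85.5
```

Run:
```python
from h import *
c=cam('wrist');im,d=arm.get_image('wrist');cv2.imwrite('pics/w2.png',im[:,:,::-1])
s=arm.read_state();print(s['clock'],s['position'],s['ee_rot'])
for th,z in(('rake_grip',70),('rake_fork',4),('rake',0)):
    r=arm.place_of(th,'wrist');print(th,[(np.round(a['uv'],1).tolist(),round(a['confidence'],2)) for a in r[:2]])
    if r: print(atz(c,r[0]['uv'],z))
yaw=13; cc,sn=np.cos(np.radians(yaw)),np.sin(np.radians(yaw))
heel=np.array([431,-268.5,0]);
T=lambda P:heel+[cc*P[0]-sn*P[1],sn*P[0]+cc*P[1],P[2]]
for P in([-57.5,12,99.6],[-57.5,-12,99.6],[115,15,0],[115,-15,0],[30,0,56],[115,0,56]): 
    u=proj(c,T(P)); print(P,u); cv2.circle(im,tuple(np.int32(u)),2,(255,255,0),-1)
a=cv2.resize(im[150:350,260:440],None,fx=4,fy=4,interpolation=cv2.INTER_CUBIC)[:,:,::-1][:600]
cv2.imwrite('pics/w2z.png',cv2.resize(im[150:345,240:440],None,fx=3,fy=3)[:,:,::-1])
```

```text
2.525 [ 350.75973293 -287.4267249   148.95143836] [-0.10888322  0.95983559  0.02964721  0.25686793]
rake_grip [([309.4, 238.0], 0.67)]
[ 392.30906387 -279.50398682   70.        ]
rake_fork [([314.3, 288.4], 0.6)]
[ 544.00716887 -240.93786599    4.        ]
rake [([312.8, 210.9], 0.72), ([81.4, 153.9], 0.49)]
[ 429.75359011 -268.49606982    0.        ]
[-57.5, 12, 99.6] [331.28400102 253.83606198]
[-57.5, -12, 99.6] [292.87002279 253.98609288]
[115, 15, 0] [326.04462757 284.85155692]
[115, -15, 0] [300.03816109 284.95283355]
[30, 0, 56] [312.71460302 280.50327035]
[115, 0, 56] [313.14345999 327.38743918]
```

View pics/w2z.png

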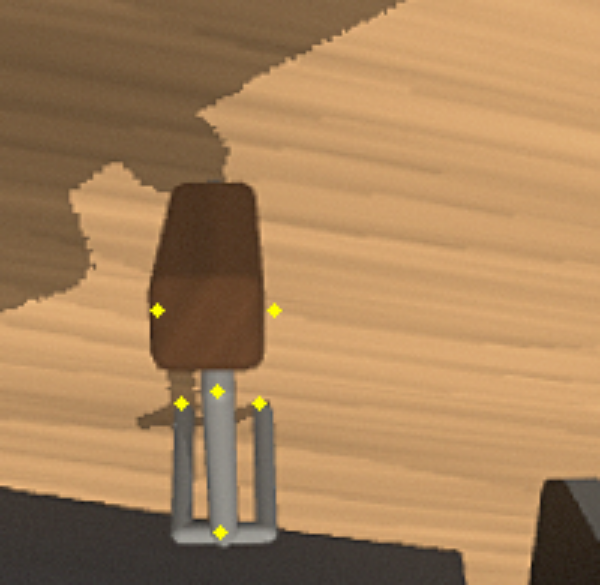

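Run:
```python
from h import *
g=[395,-278.2,70]
p,R=want(g,13.7); s=arm.read_state();print(s['position']); delta(p-R[:,2]*40,R); delta(p,R)
```

```text
[ 351.2612305  -289.50069259  150.506632  ]
shift cm [ 3.34  0.88 -6.21] turn deg [0.1 0.1 0.9]
shift cm [ 5.28  1.35 -9.67] turn deg [0.1 0.1 0.9]
```

Call:
play_rows(
  motion=[100,1.7,0.4,-3.1,0,0,0.9,100,3.3,0.8,-6.1,0,0,0.9,100,3.3,0.8,-6.1,0,0,0.9],
)

```text
clock: 3.05
position: [383.5, -280.4, 87.1]
ee_rot: [-0.115, 0.959, 0.032, 0.256]
contact_force: [-0.2, 0.3, -0.5]
gripper_width: 85.6
```

Run:
```python
from h import *
s=arm.read_state();print(s['position'])
c=cam('wrist');im,d=arm.get_image('wrist');cv2.imwrite('pics/w3.png',im[:,:,::-1])
s=arm.read_state();print(s['position'],s['contact_force'])
r=arm.place_of('rake_grip','wrist');print([(np.round(a['uv'],1).tolist(),round(a['confidence'],2)) for a in r[:2]], atz(c,r[0]['uv'],70) if r else 0)
g=[395,-278.2,70]
p,R=want(g,13.7);delta(p,R)
print(proj(c,[395,-278.2,70]))
```

```text
[ 383.45995552 -280.4173138    87.09799804]
[ 383.59401253 -280.90615495   88.36479963] [ 0.3834134  -0.85389324 -0.90601563]
[([315.8, 278.9], 0.62)] [ 392.93001576 -277.84513074   70.        ]
shift cm [ 2.04  0.51 -3.53] turn deg [ 0.   0.1 -0. ]
[314.25776744 281.00823644]
```

View pics/w3.png

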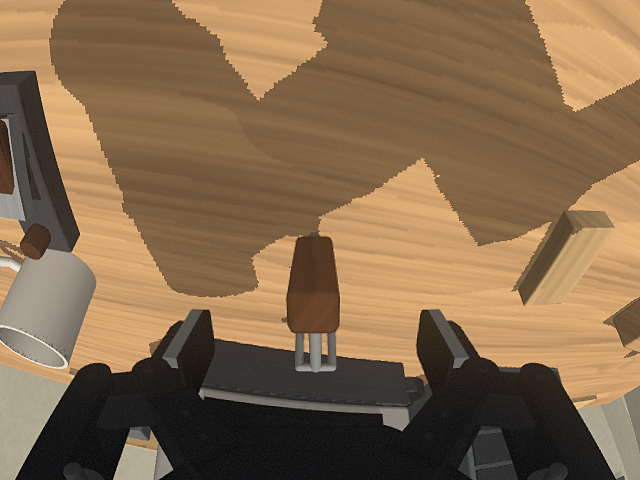

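Call:
play_rows(
  motion=[100,1.0,0.2,-1.8,0,0,0,100,2.0,0.5,-3.5,0,0,0,60,2.0,0.5,-3.5,0,0,0,0,2.0,0.5,-3.5,0,0,0,0,2.0,0.5,-3.5,0,0,0],
)

```text
clock: 3.78
position: [403.6, -275.2, 54.6]
ee_rot: [-0.116, 0.959, 0.031, 0.258]
contact_force: [0.3, -0.7, 0.5]
gripper_width: 31.8
```

Call:
play_rows(
  motion=[0,0,0,0,0,0,0,0,0,0,0,0,0,0,0,0,0,0,0,0,0],
)

```text
clock: 4.15
position: [404.5, -275.3, 54.2]
ee_rot: [-0.116, 0.959, 0.031, 0.258]
contact_force: [1.5, -0.5, 2.6]
gripper_width: 22.8
```

Run:
```python
from h import *
s=arm.read_state();print(s['clock'],s['position'],s['contact_force'],s['gripper_width'])
c=cam('wrist');im,d=arm.get_image('wrist');cv2.imwrite('pics/w4.png',im[:,:,::-1])
```

```text
4.15 [ 404.46770155 -275.26880322   54.22835315] [ 1.46560615 -0.47987024  2.57299188] 22.82564416679899
```

View pics/w4.png

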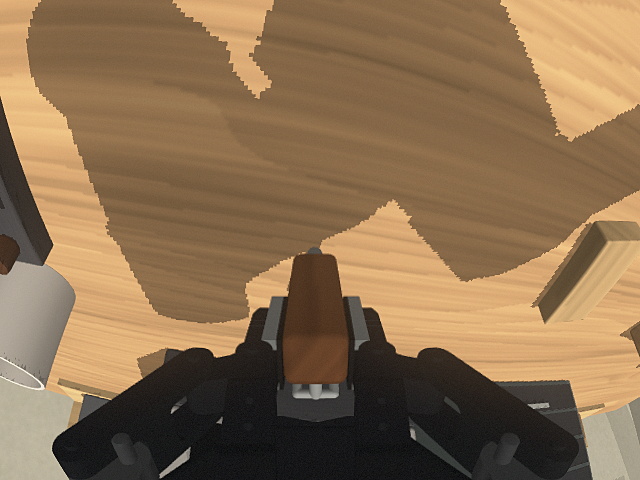

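```bash
cat >> h.py <<'E'
BY=-3.47
B0=np.array([636.,-60.,0])
def b2w(p): 
    a=np.radians(BY);return B0+np.array([np.cos(a)*p[0]-np.sin(a)*p[1],np.sin(a)*p[0]+np.cos(a)*p[1],p[2] if len(p)>2 else 0])
def w2b(p):
    a=np.radians(BY);d=np.asarray(p)-B0;return np.array([np.cos(a)*d[0]+np.sin(a)*d[1],-np.sin(a)*d[0]+np.cos(a)*d[1],d[2]])
def forkpose(fb,yaw=BY,lift=0,tilt=30):
    """TCP for fork at bay xy fb"""
    F=b2w((fb[0],fb[1],0));y=np.radians(yaw)
    return want(F-152*np.array([np.cos(y),np.sin(y),0])+[0,0,70+lift+DZ],yaw,tilt)
DZ=0
E
python3 - <<'E'
from h import *
np.set_printoptions(precision=1,suppress=True)
c=cam('top')
print(atz(c,(327.5,201.7),0),atz(c,(360.8,203),0))
w=atz(c,(345.3,171.7),20);print('wheel',w,w2b(w))
s=arm.read_state();print(s['position'],Rot.from_quat(s['ee_rot']).as_matrix())
p,R=forkpose((-45,0),lift=60);print(p);delta(p,R)
p,R=forkpose((118,0),lift=60);print(p);delta(p,R)
E
```

```text
[642.4 -22.9   0. ] [ 638.6 -104.5    0. ]
wheel [712.3 -66.7  20. ] [76.6 -2.  20. ]
[ 404.5 -275.3   54.2] [[-0.8 -0.2  0.5]
 [-0.2  1.   0.1]
 [-0.5 -0.  -0.9]]
[448.7 -48.6 113.8]
shift cm [ 4.4 22.7  6. ] turn deg [  0.1   0.1 -17.2]
[611.4 -58.5 113.8]
shift cm [20.7 21.7  6. ] turn deg [  0.1   0.1 -17.2]
```

Call:
play_rows(
  motion=[0,0,0,3,0,0,0,0,0,0,6,0,0,0,0,1.5,5,6,0,0,-4.3,0,3,10,6,0,0,-8.6,0,4.4,15,6,0,0,-13],
)

```text
clock: 4.82
position: [426.1, -182.0, 110.5]
ee_rot: [-0.032, 0.969, 0.004, 0.243]
contact_force: [-0.9, -0.8, -2.3]
gripper_width: 23.1
```

```bash
sed -i 's/B0=np.array.*/B0=np.array([637.,-61.,0])/' h.py
python3 - <<'E'
from h import *
np.set_printoptions(precision=1,suppress=True)
s=arm.read_state();print(s['clock'],s['position'],s['gripper_width'],s['contact_force'])
p,R=forkpose((-45,0),lift=60);print(p);delta(p,R)
E
```

```text
4.825 [ 426.1 -182.   110.5] 23.126762235904632 [-0.9 -0.8 -2.3]
[449.7 -49.6 113.8]
shift cm [ 2.4 13.2  0.3] turn deg [ 0.4 -1.8 -7.2]
```

Call:
play_rows(
  motion=[0,0,0,0,0,0,0,0,0,0,0,0,0,0],
)

```text
clock: 5.08
position: [427.1, -183.6, 111.0]
ee_rot: [-0.033, 0.969, 0.004, 0.244]
contact_force: [-0.4, 0.2, -0.8]
gripper_width: 23.5
```

Run:
```python
from h import *
np.set_printoptions(precision=1,suppress=True)
s=arm.read_state();print(s['clock'],s['position'],s['gripper_width'],s['contact_force'])
p,R=forkpose((-45,0),lift=60);print(p);delta(p,R)
```

```text
5.075 [ 427.1 -183.6  111. ] 23.516189889396596 [-0.4  0.2 -0.8]
[449.7 -49.6 113.8]
shift cm [ 2.3 13.4  0.3] turn deg [ 0.5 -1.7 -7.2]
```

Call:
play_rows(
  motion=[0,1,3.5,0.2,0.2,-0.6,-2,0,1.6,7,0.3,0.4,-1.2,-4,0,2,10.5,0.3,0.5,-1.7,-6,0,2.3,13.4,0.3,0.5,-1.7,-7.2,0,2.3,13.4,0.3,0.5,-1.7,-7.2],
)

```text
clock: 5.7
position: [448.1, -73.4, 150.1]
ee_rot: [0.027, 0.971, -0.005, 0.237]
contact_force: [0.8, -1.3, -0.7]
gripper_width: 23.5
```

```bash
cat > look.py <<'E'
import sys
from h import *
np.set_printoptions(precision=1,suppress=True)
tag=sys.argv[1]
s=arm.read_state();print(s['clock'],s['position'],s['gripper_width'],s['contact_force'])
c=cam('wrist')
im,d=arm.get_image('wrist');cv2.imwrite(f'pics/w_{tag}.png',im[:,:,::-1])
t=cam('top');im2,d2=arm.get_image('top')
cv2.imwrite(f'pics/t_{tag}.png',cv2.resize(im2[120:340,220:440],None,fx=2.7,fy=2.7,interpolation=cv2.INTER_CUBIC)[:,:,::-1])
for n,k in(('top',t),('wrist',c)):
  for th in('rake_fork','handwheel'):
    r=arm.place_of(th,n)
    if r: print(n,th,np.array(r[0]['uv']),round(r[0]['confidence'],2),'bay@z0',w2b(atz(k,r[0]['uv'],0)),'z60',w2b(atz(k,r[0]['uv'],60)))
    if th=='handwheel' and n=='top':
        o=arm.outline_of(th,n)
        if o: 
            e=o[0]['extent'];print('ext mid @20',w2b(atz(k,(e[0]+e[2]/2-.5,e[1]+e[3]/2-.5),20)),o[0]['confidence'],e)
E
python3 look.py p1
```

```text
5.7 [448.1 -73.4 150.1] 23.53106277461942 [ 0.8 -1.3 -0.7]
top rake_fork [351.5 214. ] 0.85 bay@z0 [-24.6 -21.9   0. ] z60 [-39.  -20.2  60. ]
top handwheel [346.9 172.3] 0.73 bay@z0 [81.  -5.3  0. ] z60 [60.8 -4.5 60. ]
ext mid @20 [74.9 -7.5 20. ] 0.97 [336.4, 158.6, 24.0, 28.0]
```

View pics/w_p1.png

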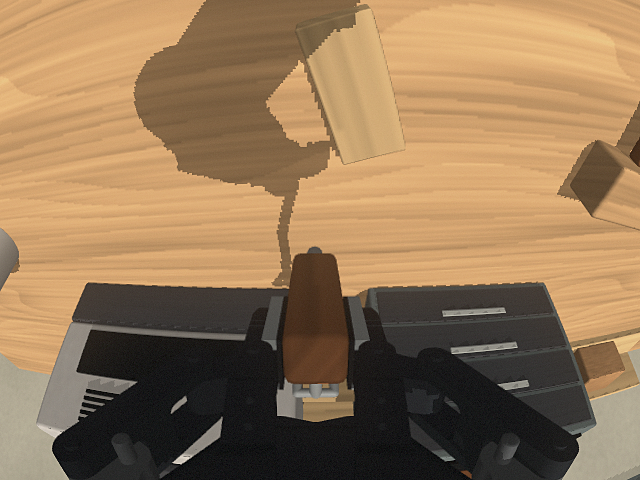

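View pics/t_p1.png

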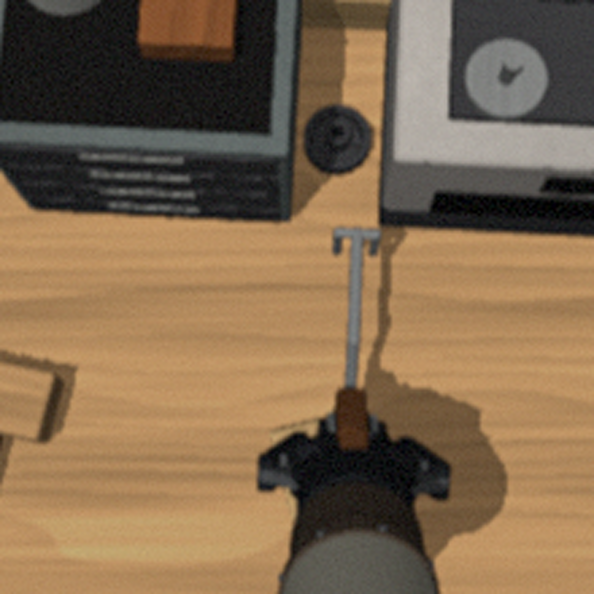

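Run:
```python
from h import *
np.set_printoptions(precision=3,suppress=True)
s=arm.read_state();print(s['clock'],s['position'],s['joints'],s['joint_vel'])
p,R=forkpose((-45,0),lift=60);print(p);delta(p,R)
```

```text
6.05 [448.034 -73.784 149.481] [ 0.185 -0.067 -1.046  0.711 -0.163 -2.488] [ 0.005 -0.001 -0.001  0.01   0.005 -0.009]
[449.694 -49.642 113.805]
shift cm [ 0.17  2.41 -3.57] turn deg [-0.3 -2.6 -0.4]
```

```bash
cat > kin.py <<'E'
from h import *
from scipy.optimize import least_squares
S=[([-1.02739644,.385539,.00664815,-.00048,-1.193993,-.258596],[175.44,-599.23,209.34],[-.141833,.98989,.001048,-.000202]),
([-0.8022182,0.07542208,-0.36992946,-0.57376187,-0.92046014,-0.22718196],[327.91529694,-334.20920274,188.62950181],[-0.11311651,0.95876392,0.02913769,0.25908954]),
([0.185,-0.067,-1.046,0.711,-0.163,-2.488],[448.034,-73.784,149.481],[0.027,0.971,-0.005,0.237])]
def fk(j,P):
    a1,h,L1,e,L2,L3=P
    u=np.array([np.cos(j[0]),np.sin(j[0]),0]);k=np.array([0,0,1.]);n=np.cross(k,u) # y axis
    al=j[1]-j[2]
    f=np.cos(al)*u-np.sin(al)*k; g=np.sin(al)*u+np.cos(al)*k
    W=a1*u+h*k+L1*(np.sin(j[1])*u+np.cos(j[1])*k)+e*g+L2*f
    # wrist: roll j4 about f (sign s4), bend j5
    d=Rot.from_rotvec(j[3]*f*S4).apply(g)   # 'up' dir after roll
    z=np.cos(j[4])*f+np.sin(j[4])*d
    return W+L3*z,z
S4=1
if __name__=='__main__':
    np.set_printoptions(precision=3,suppress=True)
    for S4 in(1,-1):
        for j,p,q in S: print(S4,fk(j,[0,0,0,0,0,0])[1],Rot.from_quat(q).as_matrix()[:,2])
        f=lambda P:np.concatenate([fk(j,P)[0]-p for j,p,q in S])
        r=least_squares(f,[0,300,300,50,300,250]);print(r.x,r.fun)
E
python3 kin.py
```

```text
1 [-0.001  0.002 -1.   ] [-0.001  0.002 -1.   ]
1 [-0.131 -0.486 -0.864] [ 0.49   0.114 -0.864]
1 [ 0.421  0.187 -0.888] [ 0.46  -0.023 -0.888]
[ 380.035 -309.779  353.67   103.808   52.426 -102.118] [135.012  85.377 -12.238  32.117  25.322  13.59  -27.346 141.509  -1.351]
-1 [-0.001  0.002 -1.   ] [-0.001  0.002 -1.   ]
-1 [ 0.49   0.114 -0.864] [ 0.49   0.114 -0.864]
-1 [ 0.46  -0.022 -0.888] [ 0.46  -0.023 -0.888]
[ 299.551 -228.282  464.442   88.574   96.812   64.817] [133.15   88.427 -25.607  23.661  10.885  28.435 -28.985 145.221  -2.828]
```

```bash
cat > kin.py <<'E'
from h import *
from scipy.optimize import least_squares
S=[([-1.02739644,.385539,.00664815,-.00048,-1.193993,-.258596],[175.44,-599.23,209.34]),
([-0.8022182,0.07542208,-0.36992946,-0.57376187,-0.92046014,-0.22718196],[327.91529694,-334.20920274,188.62950181]),
([0.185,-0.067,-1.046,0.711,-0.163,-2.488],[448.034,-73.784,149.481])]
def fk(j,P):
    d1,h,L1,L2,L3=P[:5]; a1=0; e=0
    w=P[5] if len(P)>5 else 0
    u=np.array([np.cos(j[0]),np.sin(j[0]),0]);k=np.array([0,0,1.]);n=np.cross(k,u)
    al=j[1]-j[2]
    f=np.cos(al)*u-np.sin(al)*k; g=np.sin(al)*u+np.cos(al)*k
    r=Rot.from_rotvec(-j[3]*f)
    d=r.apply(g); m=r.apply(n)
    z=np.cos(j[4])*f+np.sin(j[4])*d
    return a1*u+h*k+L1*(np.sin(j[1])*u+np.cos(j[1])*k)+e*g+L2*f+d1*n+w*m+L3*z,z
if __name__=='__main__':
    np.set_printoptions(precision=2,suppress=True)
    for P0 in([-160,300,300,300,250],[-160,300,300,300,250,0]):
        f=lambda P:np.concatenate([fk(j,P)[0]-p for j,p in S])
        r=least_squares(f,P0);print(r.x,r.fun)
E
python3 kin.py
```

```text
[-147.86  216.13  568.83  396.83  405.48] [ -1.06  24.92 -18.4   43.29 -10.41  73.41 -54.06 -46.6  -55.02]
[  -0.17  160.54  564.97  421.76  318.67 -159.66] [-0.03 -0.   -0.05 -0.   -0.03  0.03 -0.    0.05  0.02]
```

```bash
cat > ik.py <<'E'
from kin import *
P=[0,160.5,565,421.8,318.7,-159.7]
lo=np.array([-3.14,-1.21,-1.07,-3.16,-2.99]);hi=np.array([3.14,2.06,1.41,2.05,-.16])
def ik(p,z,j0,lim=True):
    def f(j):
        a,b=fk(j,P);return np.concatenate([(a-p),(b-z)*300])
    r=least_squares(f,np.clip(j0,lo+1e-4,hi-1e-4) if lim else j0,bounds=(lo,hi) if lim else (-np.inf,np.inf))
    a,b=fk(r.x,P)
    return r.x,np.linalg.norm(a-p),np.degrees(np.arccos(np.clip(b@z,-1,1)))
if __name__=='__main__':
    np.set_printoptions(precision=3,suppress=True)
    s=arm.read_state();j=s['joints'][:5]
    for tilt in(30,20,10,0,40):
      for lift in (60,0):
        j=np.array([-.3,.1,-.6,0,-.6])
        print('tilt',tilt,'lift',lift)
        for xb in(120,80,40,0,-20,-40,-60):
            p,R=forkpose((xb,0),lift=lift,tilt=tilt)
            best=None
            for jj in (j,[-.3,.1,-.6,0,-.6],[.2,.1,-.8,.7,-.3],[-.4,.1,-.8,-.9,-.5],[.3,.2,-.4,1.5,-.5],[-.2,0,-.9,-2.5,-.4]):
                r=ik(p,R[:,2],jj)
                if best is None or r[1]+r[2]<best[1]+best[2]-.1: best=r
            j=best[0];print(xb,j,'err',round(best[1],1),round(best[2],1))
E
python3 ik.py
```

```text
tilt 30 lift 60
120 [ 0.168  0.267 -0.695  0.508 -0.16 ] err 7.1 3.2
80 [ 0.184  0.206 -0.767  0.499 -0.16 ] err 9.3 4.0
40 [ 0.201  0.141 -0.846  0.518 -0.16 ] err 11.6 4.7
0 [ 0.218  0.068 -0.936  0.584 -0.16 ] err 14.2 5.1
-20 [ 0.225  0.028 -0.986  0.64  -0.16 ] err 15.5 5.1
-40 [ 0.23  -0.014 -1.038  0.71  -0.16 ] err 16.6 5.1
-60 [ 0.244 -0.05  -1.07   0.693 -0.16 ] err 16.7 5.1
tilt 30 lift 0
120 [ 0.158  0.376 -0.578  0.066 -0.16 ] err 11.2 6.5
80 [ 0.16   0.326 -0.626 -0.044 -0.16 ] err 12.6 7.4
40 [ 0.156  0.276 -0.671 -0.172 -0.16 ] err 13.8 8.2
0 [ 0.137  0.227 -0.706 -0.344 -0.16 ] err 14.7 8.9
-20 [ 0.113  0.205 -0.717 -0.47  -0.16 ] err 15.2 9.1
-40 [ 0.064  0.187 -0.72  -0.662 -0.16 ] err 16.3 9.2
-60 [-0.397  0.219 -0.805 -2.138 -0.16 ] err 27.8 7.8
tilt 20 lift 60
120 [ 0.208  0.306 -0.526  0.229 -0.411] err 0.0 0.0
80 [ 0.228  0.244 -0.633  0.272 -0.371] err 0.0 0.0
40 [ 0.251  0.18  -0.739  0.325 -0.335] err 0.0 0.0
0 [ 0.275  0.113 -0.843  0.385 -0.305] err 0.0 0.0
-20 [ 0.289  0.078 -0.894  0.417 -0.293] err 0.0 0.0
-40 [ 0.304  0.041 -0.944  0.449 -0.285] err 0
[... 2044 characters left out ...]
[-0.015  0.225 -0.497 -0.873 -0.16 ] err 16.9 9.1
40 [-0.259  0.192 -0.588 -1.78  -0.16 ] err 22.5 7.9
0 [-0.244  0.133 -0.643 -1.665 -0.16 ] err 21.5 7.2
-20 [-0.242  0.103 -0.674 -1.635 -0.16 ] err 21.3 6.9
-40 [-0.242  0.072 -0.706 -1.609 -0.16 ] err 21.3 6.7
-60 [-0.241  0.041 -0.738 -1.584 -0.16 ] err 21.4 6.4
tilt 40 lift 0
120 [-0.304  0.397 -0.491 -2.154 -0.16 ] err 13.2 5.2
80 [-0.296  0.347 -0.536 -2.014 -0.16 ] err 11.2 4.1
40 [-0.293  0.295 -0.591 -1.922 -0.16 ] err 9.1 3.2
0 [-0.294  0.241 -0.65  -1.855 -0.16 ] err 7.0 2.3
-20 [-0.295  0.213 -0.681 -1.827 -0.16 ] err 6.0 1.9
-40 [-0.297  0.185 -0.712 -1.8   -0.16 ] err 5.0 1.5
-60 [-0.299  0.155 -0.743 -1.774 -0.16 ] err 4.2 1.2
```

Run:
```python
from ik import *
np.set_printoptions(precision=3,suppress=True)
c=cam('wrist');s=arm.read_state();R=Rot.from_quat(s['ee_rot']).as_matrix()
print('cam in tool',R.T@(-c['R'].T@c['t']-s['position']))
R0=Rot.from_quat([-0.116,.959,.031,.258]).as_matrix()
p0=np.array([404.5,-275.3,54.7])
delta(p0+[0,0,60],R0)
# feasibility with yaw/tilt for new grasp L=85
def fp(fb,tilt,lift,L=85):
    y=np.radians(BY);F=b2w((fb[0],fb[1],0))
    return want(F-(115+L/2)*np.array([np.cos(y),np.sin(y),0])+[0,0,5+L*.866+lift],BY,tilt)
for tilt in(12,15):
  for lift in(60,0):
    for xb in(120,0,-60):
        p,R=fp((xb,0),tilt,lift);print(tilt,lift,xb,*ik(p,R[:,2],[.25,.2,-.6,.1,-.5]))
```

```text
cam in tool [  80.317   -0.561 -164.197]
shift cm [ -4.35 -20.15  -3.48] turn deg [ 0.1 -2.7 16.8]
12 60 120 [ 0.197  0.334 -0.368  0.086 -0.667] 3.7759179621123233e-13 0.0
12 60 0 [ 0.273  0.142 -0.654  0.125 -0.579] 2.4252313104790363e-13 0.0
12 60 -60 [ 0.331  0.035 -0.789  0.15  -0.559] 1.5387803264635887e-13 0.0
12 0 120 [ 0.196  0.411 -0.441  0.107 -0.518] 1.9065862296939058e-13 0.0
12 0 0 [ 0.27   0.241 -0.75   0.179 -0.387] 4.0194366942304644e-14 0.0
12 0 -60 [ 0.323  0.147 -0.904  0.239 -0.334] 1.6587787186393757e-13 0.0
15 60 120 [ 0.204  0.315 -0.423  0.123 -0.583] 1.3406493525361332e-13 0.0
15 60 0 [ 0.282  0.121 -0.713  0.184 -0.496] 9.209686451197087e-14 0.0
15 60 -60 [ 0.343  0.011 -0.85   0.223 -0.478] 1.938102186753931e-13 0.0
15 0 120 [ 0.202  0.395 -0.503  0.164 -0.425] 6.355287432313019e-14 0.0
15 0 0 [ 0.269  0.223 -0.832  0.308 -0.28 ] 1.464821375527116e-13 0.0
15 0 -60 [ 0.304  0.128 -1.006  0.452 -0.213] 1.180442248897588e-13 8.537736462515939e-07
```

Call:
play_rows(
  motion=[0,-0.8,-4,-0.7,0,-0.5,3.4,0,-1.7,-8,-1.4,0,-1,6.8,0,-2.6,-12,-2.1,0,-1.6,10,0,-3.5,-16,-2.8,0,-2.1,13.4,0,-4.3,-20.1,-3.5,0,-2.7,16.8],
)

```text
clock: 6.68
position: [407.2, -212.0, 124.4]
ee_rot: [-0.04, 0.976, -0.005, 0.213]
contact_force: [-0.6, 0.2, -1.2]
gripper_width: 23.3
```

Run:
```python
from h import *
np.set_printoptions(precision=3,suppress=True)
s=arm.read_state();print(s['clock'],s['position'],s['joints'],s['gripper_width'])
R0=Rot.from_quat([-0.116,.959,.031,.258]).as_matrix()
p0=np.array([404.5,-275.3,54.7])
delta(p0+[0,0,20],R0)
```

```text
6.675 [ 407.168 -212.003  124.437] [-0.199  0.043 -0.699 -0.222 -0.418 -1.105] 23.277289980536477
shift cm [-0.27 -6.33 -4.97] turn deg [ 2.4 -5.3  9.4]
```

Call:
play_rows(
  motion=[0,-0.2,-3.2,0,1.2,-2.6,4.7,0,-0.3,-6.3,0,2.4,-5.3,9.4,0,-0.3,-6.3,-2.5,2.4,-5.3,9.4,0,-0.3,-6.3,-5,2.4,-5.3,9.4,0,-0.3,-6.3,-5,2.4,-5.3,9.4],
)

```text
clock: 7.3
position: [403.0, -275.0, 72.5]
ee_rot: [-0.113, 0.959, 0.032, 0.257]
contact_force: [0.9, -0.0, -0.4]
gripper_width: 23.1
```

Run:
```python
from h import *
np.set_printoptions(precision=3,suppress=True)
s=arm.read_state();print(s['clock'],s['position'],s['joints'],s['gripper_width'],s['contact_force'])
R0=Rot.from_quat([-0.116,.959,.031,.258]).as_matrix()
p0=np.array([404.5,-275.3,54.7])
delta(p0,R0)
im,d=arm.get_image('scene');cv2.imwrite('pics/s5.png',cv2.resize(im[120:270,200:400],None,fx=4,fy=4,interpolation=cv2.INTER_CUBIC)[:,:,::-1])
```

```text
7.3 [ 402.963 -275.032   72.488] [-0.595  0.246 -0.485 -0.721 -0.595 -0.185] 23.083319168881097 [ 0.861 -0.044 -0.391]
shift cm [ 0.15 -0.03 -1.78] turn deg [-0.2 -0.2  0.3]
```

View pics/s5.png

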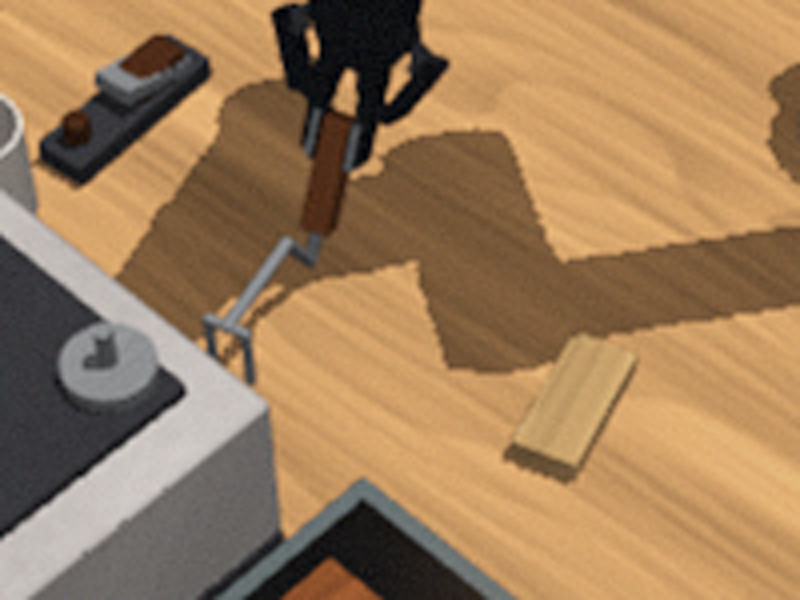

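The rake is held level above its starting place. I'll set it down and release it so I can regrip with less lean.

Call:
play_rows(
  motion=[0,0.1,0,-1,0,0,0,0,0.1,0,-1.7,0,0,0,0,0.1,0,-1.8,0,0,0,50,0.1,0,-1.8,0,0,0,100,0.1,0,-1.8,0,0,0],
)

```text
clock: 7.98
position: [405.7, -274.5, 57.2]
ee_rot: [-0.115, 0.959, 0.03, 0.259]
contact_force: [0.7, -0.0, -0.1]
gripper_width: 58.9
```

Run:
```python
from h import *
np.set_printoptions(precision=3,suppress=True)
s=arm.read_state();print(s['clock'],s['position'],s['gripper_width'],s['contact_force'])
im,d=arm.get_image('wrist');cv2.imwrite('pics/w6.png',im[:,:,::-1])
g0=np.array([395,-278.2,70]);yaw=13.7;y=np.radians(yaw);ex=np.array([np.cos(y),np.sin(y),0])
g=g0-5*ex+[0,0,8.66]
p,R=want(g,yaw,14);delta(p,R)
p,R=want(g,yaw,14);delta(p-R[:,2]*10,R)
```

```text
7.975 [ 405.709 -274.535   57.24 ] 58.933296860550804 [ 0.697 -0.048 -0.132]
shift cm [-1.11 -0.38  0.33] turn deg [-3.7 15.7  0. ]
shift cm [-1.35 -0.43  1.3 ] turn deg [-3.7 15.7  0. ]
```

View pics/w6.png

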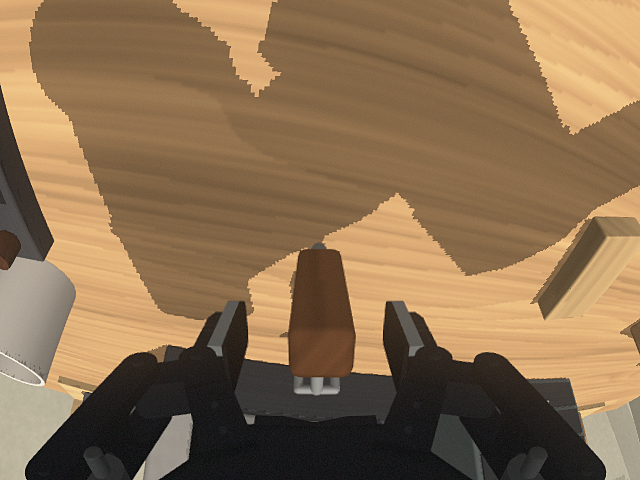

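Call:
play_rows(
  motion=[100,-0.5,0,0.4,-1.8,7.8,0,100,-1.1,-0.2,0.3,-3.7,15.7,0,100,-1.1,-0.2,0.3,-3.7,15.7,0],
)

```text
clock: 8.4
position: [395.5, -275.9, 60.3]
ee_rot: [-0.12, 0.985, 0.014, 0.121]
contact_force: [-1.3, -0.3, 0.2]
gripper_width: 85.2
```

Run:
```python
from h import *
np.set_printoptions(precision=3,suppress=True)
s=arm.read_state();print(s['clock'],s['position'],s['gripper_width'],s['contact_force'],s['joints'])
im,d=arm.get_image('wrist');cv2.imwrite('pics/w7.png',im[:,:,::-1])
for n in('wrist','top','scene'):
    c=cam(n)
    if n!='wrist': arm.get_image(n)
    for th,z in(('rake_grip',70),('rake_fork',4),('rake',0)):
        r=arm.place_of(th,n)
        if r: print(n,th,round(r[0]['confidence'],2),atz(c,r[0]['uv'],z))
```

```text
8.4 [ 395.473 -275.929   60.33 ] 85.16655343537539 [-1.305 -0.269  0.153] [-0.379  0.266 -0.552 -0.262 -0.569 -0.742]
wrist rake_grip 0.63 [ 395.876 -273.616   70.   ]
wrist rake_fork 0.78 [ 545.962 -237.497    4.   ]
wrist rake 0.97 [ 430.057 -264.817    0.   ]
top rake_fork 0.76 [ 539.081 -238.983    4.   ]
scene rake_grip 0.56 [ 392.23  -261.764   70.   ]
scene rake_fork 0.68 [ 547.506 -236.526    4.   ]
scene rake 0.85 [ 429.698 -257.043    0.   ]
```

View pics/w7.png

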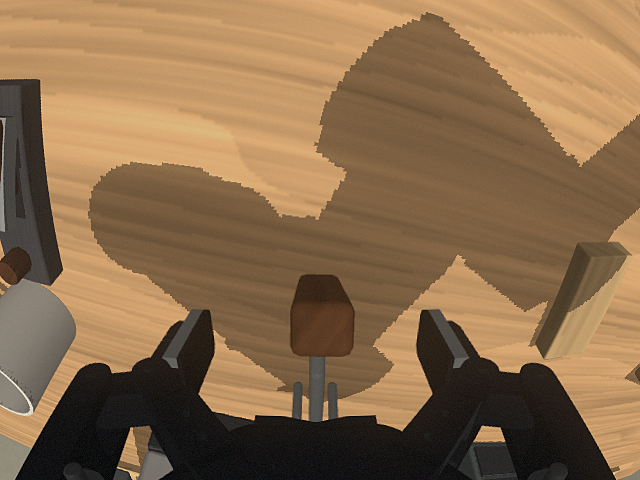

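Call:
play_rows(
  motion=[100,0,0.25,0,0,0,0,20,0,0.25,0,0,0,0,0,0,0.25,0,0,0,0,0,0,0.25,0,0,0,0,0,0,0.25,0,0,0,0],
)

```text
clock: 9.62
position: [394.5, -273.9, 59.8]
ee_rot: [-0.118, 0.985, 0.015, 0.121]
contact_force: [-0.2, 0.8, -0.0]
gripper_width: 23.2
```

Call:
play_rows(
  motion=[0,0,0,0,0,0,0,0,0,0,0,0,0,0],
)

```text
clock: 9.88
position: [394.6, -274.1, 59.8]
ee_rot: [-0.118, 0.985, 0.015, 0.121]
contact_force: [0.5, -0.3, -0.6]
gripper_width: 22.8
```

Run:
```python
from h import *
np.set_printoptions(precision=3,suppress=True)
s=arm.read_state();print(s['clock'],s['position'],s['ee_rot'],s['gripper_width'],s['contact_force'],s['joints'])
im,d=arm.get_image('wrist');cv2.imwrite('pics/w8.png',im[:,:,::-1])
```

```text
9.875 [ 394.617 -274.065   59.796] [-0.118  0.985  0.015  0.121] 22.834189932643117 [ 0.542 -0.266 -0.648] [-0.377  0.264 -0.556 -0.265 -0.565 -0.745]
```

View pics/w8.png

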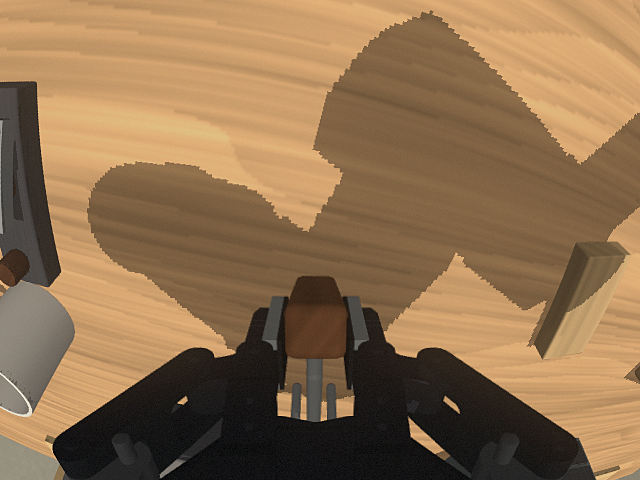

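```bash
cat >> h.py <<'E'
G0=dict(p=np.array([394.6,-274.1,59.8]),R=Rot.from_quat([-0.118,0.985,0.015,0.121]).as_matrix())
YAW0=np.degrees(np.arctan2(-G0['R'][0,1],G0['R'][1,1]))
FD=154.
def fk2(fb,lift=0,yaw=BY):
    """TCP pos,R (2nd grasp) for fork at bay xy"""
    y=np.radians(yaw);p=b2w((fb[0],fb[1],0))-FD*np.array([np.cos(y),np.sin(y),0]);p[2]=G0['p'][2]+lift
    return p,Rot.from_euler('z',yaw-YAW0,degrees=True).as_matrix()@G0['R']
def forknow(s=None):
    s=s or arm.read_state();R=Rot.from_quat(s['ee_rot']).as_matrix();y=np.arctan2(-R[0,1],R[1,1])
    F=s['position']+FD*np.array([np.cos(y),np.sin(y),0]);F[2]=s['position'][2]-G0['p'][2]
    return w2b(F),np.degrees(y)
E
python3 - <<'E'
from h import *
np.set_printoptions(precision=1,suppress=True)
print(YAW0,forknow(), b2w(forknow()[0]))
p,R=fk2((-45,0),60);print(p);delta(p,R)
E
```

```text
13.669615731155124 (array([ -81.9, -182. ,   -0. ]), np.float64(13.666069501042502)) [ 544.2 -237.7   -0. ]
[438.4 -49.  119.8]
shift cm [ 4.4 22.5  6. ] turn deg [  0.    0.  -17.1]
```

Call:
play_rows(
  motion=[0,0,0,3,0,0,0,0,0,0,6,0,0,0,0,1,5,6,0,0,-4,0,2,10,6,0,0,-8,0,3,15,6,0,0,-12],
)

```text
clock: 10.55
position: [422.0, -131.2, 119.3]
ee_rot: [-0.019, 0.993, 0.002, 0.12]
contact_force: [2.0, 0.5, -1.6]
gripper_width: 23.0
```

Run:
```python
from h import *
np.set_printoptions(precision=2,suppress=True)
s=arm.read_state();print(s['clock'],s['position'],s['joints'],s['gripper_width'])
p,R=fk2((-45,0),60);print(p);delta(p,R)
```

```text
10.55 [ 422.04 -131.22  119.28] [ 0.08  0.06 -0.72  0.02 -0.55 -1.62] 23.045551627273415
[438.36 -48.96 119.8 ]
shift cm [1.63 8.23 0.05] turn deg [ 0.  -0.2 -5.6]
```

Call:
play_rows(
  motion=[0,0.6,3,0,0,0,-2,0,1.2,6,0,0,-0.1,-4,0,1.6,8.2,0,0,-0.2,-5.6,0,1.6,8.2,0,0,-0.2,-5.6],
)

```text
clock: 11.05
position: [438.0, -49.7, 119.1]
ee_rot: [0.027, 0.992, -0.004, 0.122]
contact_force: [-0.5, -1.3, -1.8]
gripper_width: 22.9
```

```bash
python3 look.py p2
python3 - <<'E'
from h import *
np.set_printoptions(precision=2,suppress=True)
s=arm.read_state();print(s['joints']);print(forknow())
E
```

```text
11.05 [438.  -49.7 119.1] 22.870000653353333 [-0.5 -1.3 -1.8]
top rake_fork [345.  217.4] 0.65 bay@z0 [-34.   -6.5   0. ] z60 [-47.9  -5.7  60. ]
top handwheel [347.9 172.5] 0.88 bay@z0 [80.6 -7.8  0. ] z60 [60.4 -6.9 60. ]
ext mid @20 [75.5 -2.7 20. ] 0.57 [333.8, 156.7, 25.3, 31.1]
wrist rake_fork [313.8 386. ] 0.56 bay@z0 [40.4 -1.4  0. ] z60 [-42.5  -1.5  60. ]
wrist handwheel [311.9 401.6] 0.69 bay@z0 [74.  -3.6  0. ] z60 [-16.7  -3.2  60. ]
[ 0.32  0.05 -0.8   0.19 -0.5  -2.1 ]
(array([-44.52,  -1.94,  59.74]), np.float64(-3.3791913593294614))
```

View pics/w_p2.png

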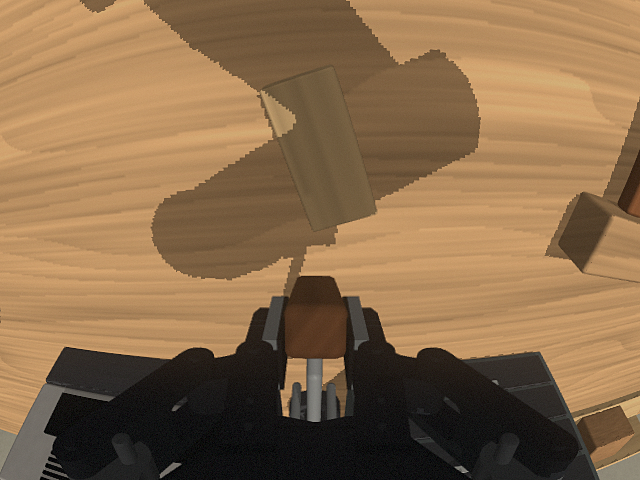

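View pics/t_p2.png

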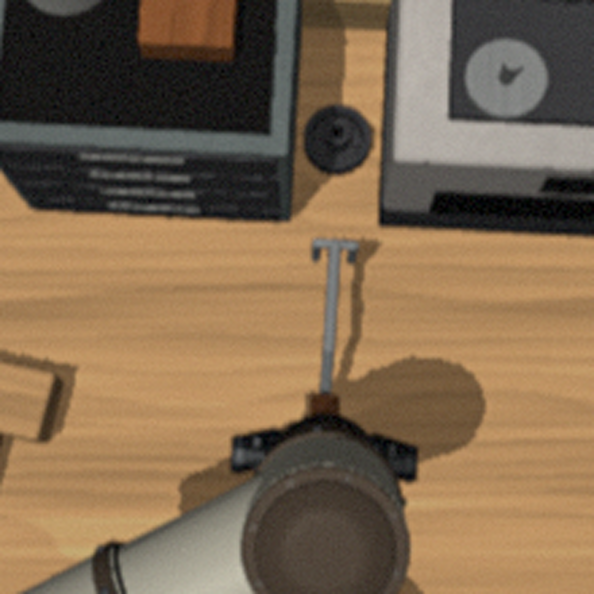

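Call:
play_rows(
  motion=[0,3,-0.2,0,0,0,0,0,6,-0.4,0,0,0,0,0,9,-0.5,0,0,0,0,0,12,-0.7,0,0,0,0,0,12,-0.7,0,0,0,0],
)

```text
clock: 12.02
position: [560.9, -58.0, 119.3]
ee_rot: [0.029, 0.992, -0.004, 0.123]
contact_force: [-0.6, -0.2, -3.1]
gripper_width: 22.9
```

```bash
python3 look.py p3
python3 - <<'E'
from h import *
np.set_printoptions(precision=2,suppress=True)
s=arm.read_state();print(s['joints']);print(forknow())
p,R=fk2((117,-2),60);delta(p,R)
E
```

```text
12.025 [560.9 -58.  119.3] 22.94963328793783 [-0.6 -0.2 -3.1]
top rake_fork [349.  167.3] 0.85 bay@z0 [94.2 -9.9  0. ] z60 [73.3 -8.8 60. ]
top handwheel [346.2 177. ] 0.95 bay@z0 [68.7 -4.2  0. ] z60 [49.2 -3.5 60. ]
ext mid @20 [74.4 -4.9 20. ] 0.7 [335.5, 161.1, 23.7, 23.3]
wrist rake_fork [311.1 387.7] 0.73 bay@z0 [168.6  -6.3   0. ] z60 [84.4 -5.4 60. ]
[ 0.22  0.25 -0.52  0.13 -0.57 -1.95]
(array([75.13, -0.87, 59.94]), np.float64(-3.296749472517749))
shift cm [ 4.18 -0.32  0.01] turn deg [ 0.1  0.1 -0.2]
```

View pics/t_p3.png

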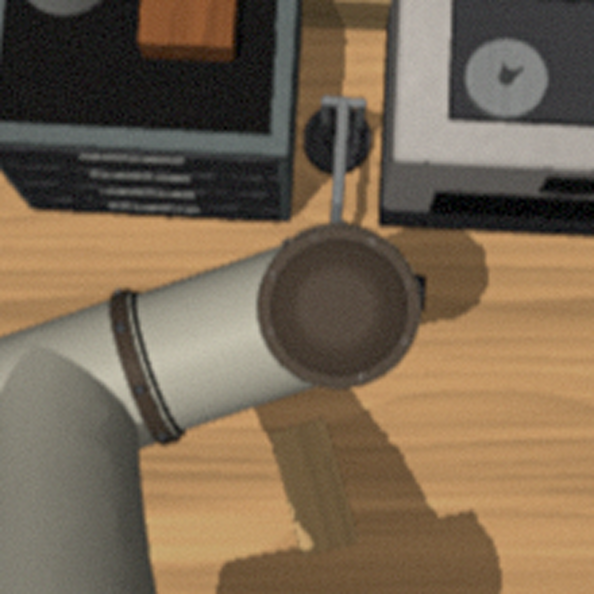

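View pics/w_p3.png

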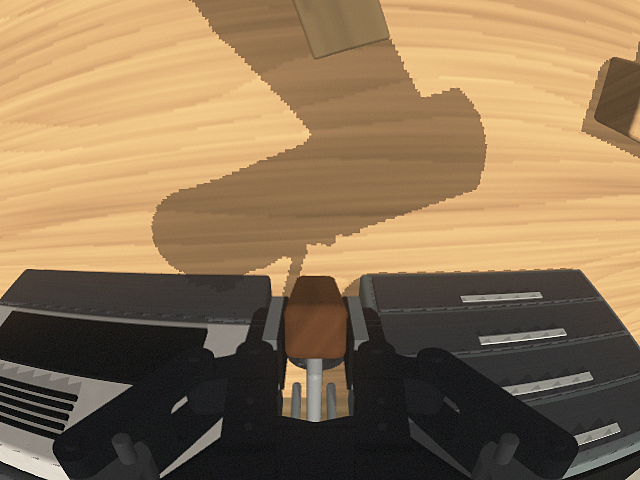

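Run:
```python
from h import *
np.set_printoptions(precision=2,suppress=True)
c=cam('top')
f=lambda u,v:(220+u/2.7,120+v/2.7)
print('bar',w2b(atz(c,f(344,103),121)),'wheel',w2b(atz(c,f(338,140),22)), 'gap edges z200: ',w2b(atz(c,f(300,100),200)),w2b(atz(c,f(390,120),200)),'z0',w2b(atz(c,f(292,215),0)),w2b(atz(c,f(380,222),0)))
```

```text
bar [ 73.15  -3.17 121.  ] wheel [74.48 -0.82 22.  ] gap edges z200:  [ 44.6   31.23 200.  ] [ 32.29 -37.45 200.  ] z0 [ 8.46 37.12  0.  ] [  6.23 -43.09   0.  ]
```

Call:
play_rows(
  motion=[0,1.5,-0.1,0,0,0,0,0,3,-0.2,0,0,0,0,0,4.1,-0.3,0,0,0,0,0,4.1,-0.3,0,0,0,0],
)

```text
clock: 12.88
position: [600.9, -60.5, 119.3]
ee_rot: [0.029, 0.992, -0.003, 0.123]
contact_force: [0.2, -0.4, -1.5]
gripper_width: 22.8
```

```bash
python3 look.py p4
python3 - <<'E'
from h import *
np.set_printoptions(precision=2,suppress=True)
s=arm.read_state();print(s['joints']);print(forknow())
p,R=fk2((117,-2),60);delta(p,R)
p,R=fk2((117,-2),1);delta(p,R)
im,d=arm.get_image('scene');cv2.imwrite('pics/s_p4.png',cv2.resize(im[120:320,150:420],None,fx=2.9,fy=2.9,interpolation=cv2.INTER_CUBIC)[:,:,::-1])
E
```

```text
12.875 [600.9 -60.5 119.3] 22.785130804635497 [ 0.2 -0.4 -1.5]
top rake_fork [348.  153.6] 0.65 bay@z0 [129.9  -5.6   0. ] z60 [107.1  -4.8  60. ]
top handwheel [346.5 173. ] 0.82 bay@z0 [79.1 -4.4  0. ] z60 [59.  -3.7 60. ]
ext mid @20 [85.6 -1.8 20. ] 0.8 [333.1, 159.7, 26.4, 17.2]
wrist rake_fork [314.7 387. ] 0.72 bay@z0 [206.8  -2.    0. ] z60 [123.1  -2.1  60. ]
[ 0.2   0.32 -0.42  0.11 -0.6  -1.91]
(array([116.59,  -1.26,  59.89]), np.float64(-3.2941651877627995))
shift cm [ 0.04 -0.03  0.01] turn deg [ 0.1  0.1 -0.2]
shift cm [ 0.04 -0.03 -5.89] turn deg [ 0.1  0.1 -0.2]
```

View pics/t_p4.png

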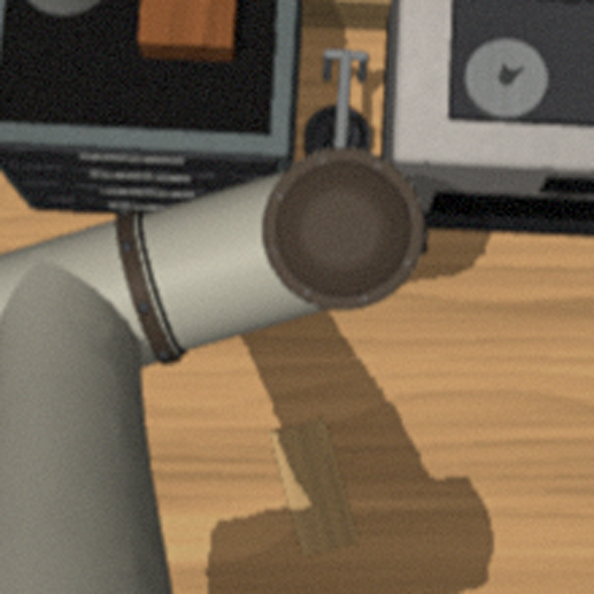

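View pics/s_p4.png

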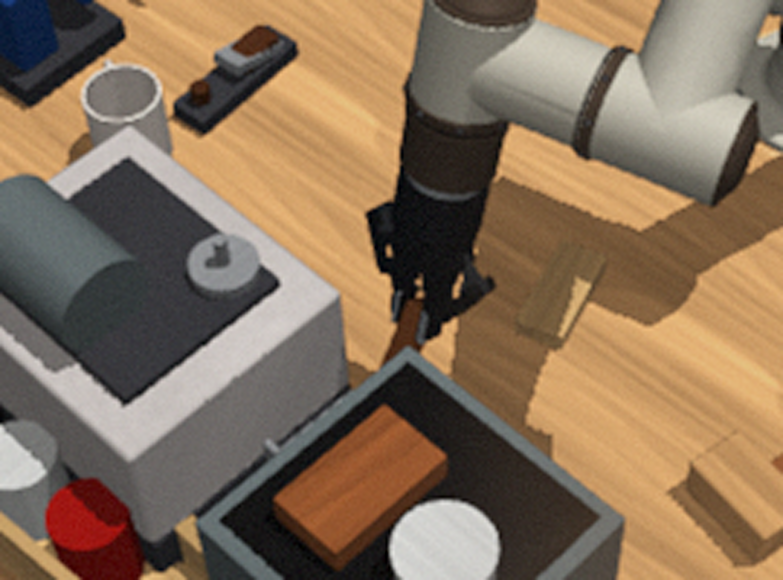

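Call:
play_rows(
  motion=[0,0.5,-0.1,0,0,0,0,0,0.5,-0.1,-2,0,0,0,0,0.5,-0.1,-4,0,0,0,0,0.5,-0.1,-4.8,0,0,0,0,0.5,-0.1,-4.8,0,0,0],
)

```text
clock: 13.9
position: [604.9, -61.5, 71.3]
ee_rot: [0.028, 0.992, -0.004, 0.122]
contact_force: [0.4, -0.4, -0.5]
gripper_width: 22.9
```

```bash
python3 look.py p5
python3 - <<'E'
from h import *
np.set_printoptions(precision=2,suppress=True)
s=arm.read_state();print(s['joints'],s['contact_force'],s['wrist_torque']);print(forknow())
E
```

```text
13.9 [604.9 -61.5  71.3] 22.88620538261644 [ 0.4 -0.4 -0.5]
top handwheel [345.4 171.4] 0.59 bay@z0 [83.1 -1.5  0. ] z60 [62.8 -0.9 60. ]
ext mid @20 [74.1 -3.4 20. ] 0.91 [333.7, 158.5, 26.0, 28.6]
wrist rake_fork [311.3 385.7] 0.83 bay@z0 [141.5  -6.    0. ] z60 [58.5 -5.3 60. ]
wrist handwheel [312.9 387.2] 0.41 bay@z0 [144.   -4.5   0. ] z60 [60.3 -4.2 60. ]
[ 0.2   0.38 -0.47  0.13 -0.48 -1.93] [-0.05  0.95 -1.4 ] [0.06 0.7  0.01]
(array([122.29,  -1.87,  12.44]), np.float64(-3.2975585318812666))
```

View pics/t_p5.png

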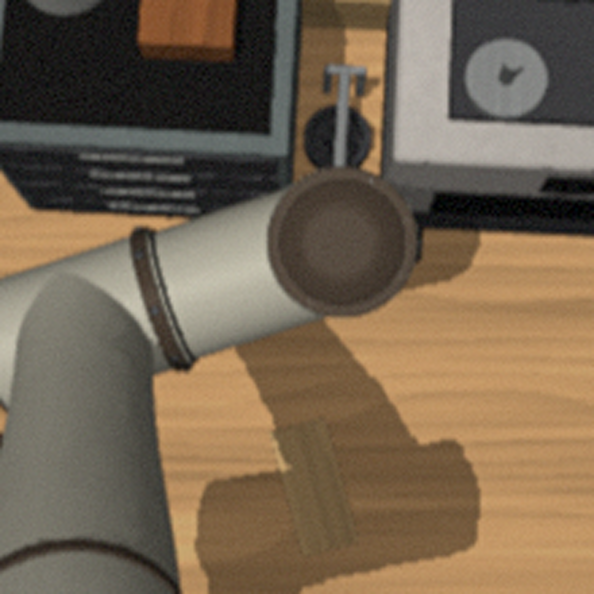

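Call:
play_rows(
  motion=[0,0,0,-0.6,0,0,0,0,0,0,-1,0,0,0,0,0,0,-1,0,0,0],
)

```text
clock: 14.62
position: [604.4, -61.6, 60.8]
ee_rot: [0.029, 0.992, -0.004, 0.122]
contact_force: [0.6, -0.8, -1.6]
gripper_width: 22.9
```

Run:
```python
from h import *
np.set_printoptions(precision=2,suppress=True)
s=arm.read_state();print(s['joints'],s['contact_force'],s['wrist_torque']);print(forknow())
p,R=fk2((60,-2.5),2);delta(p,R)
p,R=fk2((-48,-2.5),2);delta(p,R)
```

```text
[ 0.2   0.4  -0.48  0.14 -0.46 -1.94] [ 0.57 -0.85 -1.56] [0.05 0.67 0.06]
(array([121.48,  -2.08,   1.05]), np.float64(-3.302392363078141))
shift cm [-6.14  0.37  0.1 ] turn deg [ 0.1  0.  -0.2]
shift cm [-16.92   1.03   0.1 ] turn deg [ 0.1  0.  -0.2]
```

Tines are down behind the wheel. I'll pull slowly along the gap axis.

Call:
play_rows(
  motion=[0,-0.7,0,0,0,0,0,0,-1.6,0.1,0,0,0,0,0,-2.5,0.1,0,0,0,0,0,-3.4,0.2,0,0,0,0,0,-4.2,0.2,0,0,0,0],
)

```text
clock: 15.25
position: [562.4, -59.4, 61.8]
ee_rot: [0.028, 0.992, -0.003, 0.123]
contact_force: [0.6, 0.6, -0.9]
gripper_width: 22.7
```

```bash
python3 look.py p6
python3 - <<'E'
from h import *
np.set_printoptions(precision=2,suppress=True)
s=arm.read_state();print(s['contact_force'],s['wrist_torque']);print(forknow())
p,R=fk2((-48,-2.5),2);delta(p,R)
E
```

```text
15.25 [562.4 -59.4  61.8] 22.65618303055066 [ 0.6  0.6 -0.9]
top rake_fork [345.4 174.3] 0.75 bay@z0 [75.6 -1.9  0. ] z60 [55.7 -1.3 60. ]
top handwheel [348.2 184.5] 0.72 bay@z0 [ 49.7 -10.1   0. ] z60 [31.2 -9.1 60. ]
ext mid @20 [43.3 -7.5 20. ] 0.75 [332.6, 170.6, 30.3, 28.9]
wrist rake_fork [313.2 384.6] 0.67 bay@z0 [84.6 -4.5  0. ] z60 [ 1.9 -4.4 60. ]
wrist handwheel [313.4 358.8] 0.98 bay@z0 [47.6 -4.4 -0. ] z60 [-24.1  -4.2  60. ]
[-0.21  0.64 -1.73] [ 0.03  0.68 -0.02]
(array([79.94, -2.57,  1.7 ]), np.float64(-3.3088147414021454))
shift cm [-12.77   0.82   0.03] turn deg [ 0.1  0.1 -0.2]
```

View pics/t_p6.png

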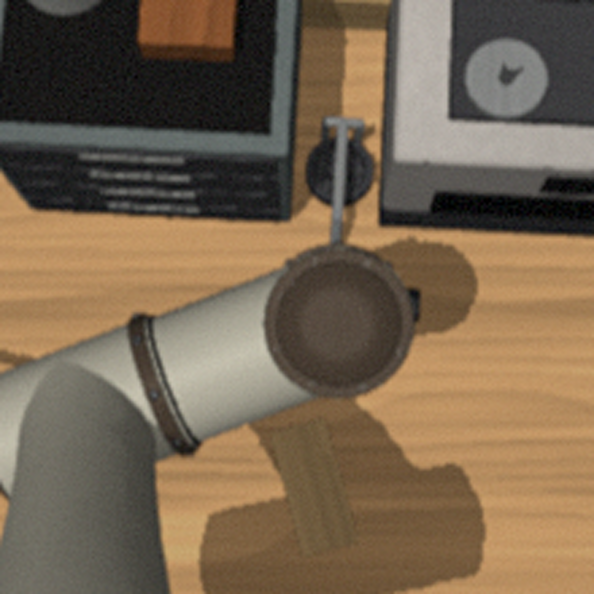

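Call:
play_rows(
  motion=[0,-1.1,0.1,0,0,0,0,0,-2.2,0.1,0,0,0,0,0,-3.3,0.2,0,0,0,0,0,-4.4,0.3,0,0,0,0,0,-5.5,0.3,0,0,0,0],
)

```text
clock: 16.23
position: [507.2, -56.3, 61.8]
ee_rot: [0.028, 0.992, -0.003, 0.123]
contact_force: [1.3, 0.4, -0.8]
gripper_width: 22.7
```

```bash
python3 look.py p7
python3 - <<'E'
from h import *
np.set_printoptions(precision=2,suppress=True)
s=arm.read_state();print(s['contact_force'],s['wrist_torque'],s['joints']);print(forknow())
p,R=fk2((-35,-2.5),2);delta(p,R)
E
```

```text
16.225 [507.2 -56.3  61.8] 22.709385050015353 [ 1.3  0.4 -0.8]
top rake_fork [345.8 195.8] 0.68 bay@z0 [20.5 -5.7  0. ] z60 [ 3.7 -4.9 60. ]
top handwheel [345.8 204.3] 0.72 bay@z0 [-1.  -6.8  0. ] z60 [-16.7  -5.9  60. ]
ext mid @20 [-11.6  -8.8  20. ] 0.75 [334.0, 192.5, 26.3, 29.0]
wrist rake_fork [312.8 388.2] 0.71 bay@z0 [35.  -5.2  0. ] z60 [-49.4  -4.9  60. ]
wrist handwheel [310.6 360.4] 0.73 bay@z0 [-5.6 -7.   0. ] z60 [-77.9  -6.2  60. ]
[-0.14  0.26 -1.08] [ 0.05  0.64 -0.01] [ 0.25  0.26 -0.73  0.22 -0.35 -2.07]
(array([24.71, -3.  ,  1.56]), np.float64(-3.3167181631722644))
shift cm [-5.95  0.45  0.04] turn deg [ 0.1  0.1 -0.2]
```

View pics/t_p7.png

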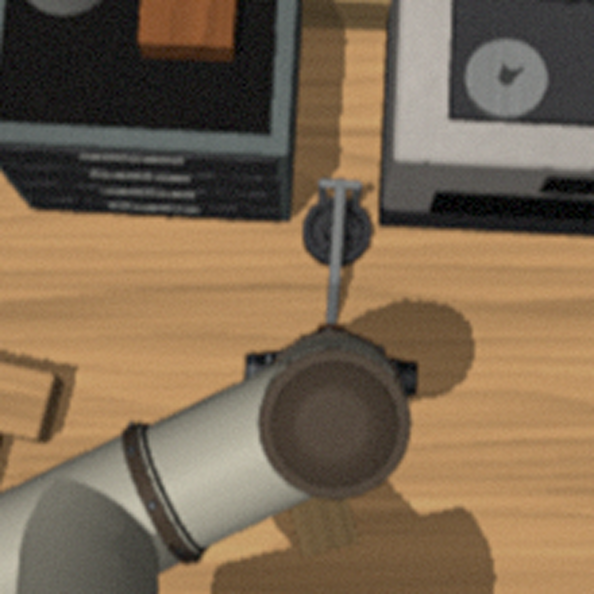

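Call:
play_rows(
  motion=[0,-1.2,0.1,0,0,0,0,0,-2.4,0.1,0,0,0,0,0,-3.6,0.2,0,0,0,0,0,-4.8,0.3,0,0,0,0,0,-5.9,0.3,0,0,0,0],
)

```text
clock: 17.2
position: [448.1, -53.3, 61.8]
ee_rot: [0.028, 0.992, -0.003, 0.123]
contact_force: [1.7, 0.2, -1.8]
gripper_width: 22.9
```

```bash
python3 look.py p8
python3 - <<'E'
from h import *
np.set_printoptions(precision=2,suppress=True)
s=arm.read_state();print(s['contact_force'],s['wrist_torque'],s['joints']);print(forknow())
im,d=arm.get_image('scene');cv2.imwrite('pics/s_p8.png',cv2.resize(im[120:320,150:420],None,fx=2.9,fy=2.9,interpolation=cv2.INTER_CUBIC)[:,:,::-1])
E
```

```text
17.2 [448.1 -53.3  61.8] 22.928008928537434 [ 1.7  0.2 -1.8]
top rake_fork [345.5 221.3] 0.77 bay@z0 [-43.7  -8.3   0. ] z60 [-57.   -7.3  60. ]
top handwheel [344.6 229.8] 0.59 bay@z0 [-64.9  -7.2   0. ] z60 [-77.1  -6.3  60. ]
ext mid @20 [-66.3 -13.9  20. ] 0.71 [335.5, 216.1, 25.2, 26.5]
wrist rake_fork [316.4 388.3] 0.91 bay@z0 [-24.2  -2.5   0. ] z60 [-108.6   -3.2   60. ]
wrist handwheel [311.7 359.9] 0.77 bay@z0 [-65.6  -6.7   0. ] z60 [-137.7   -6.1   60. ]
[-0.04  0.15 -0.76] [0.11 0.63 0.  ] [ 0.29  0.17 -0.89  0.3  -0.28 -2.2 ]
(array([-34.28,  -3.55,   1.61]), np.float64(-3.316579005655375))
```

View pics/t_p8.png

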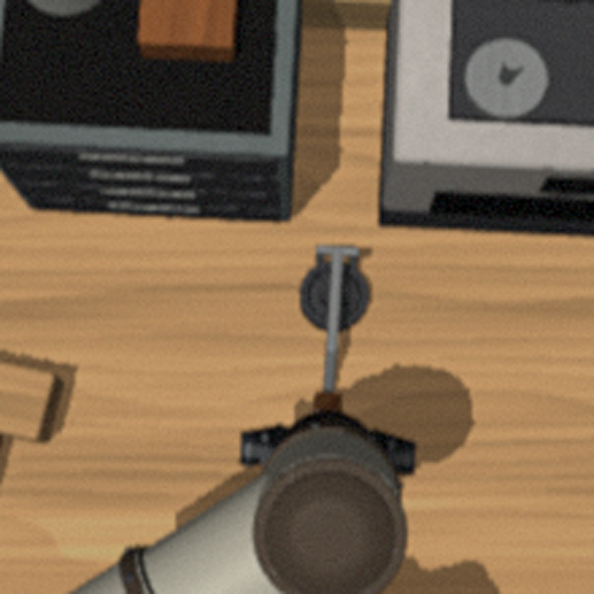

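View pics/s_p8.png

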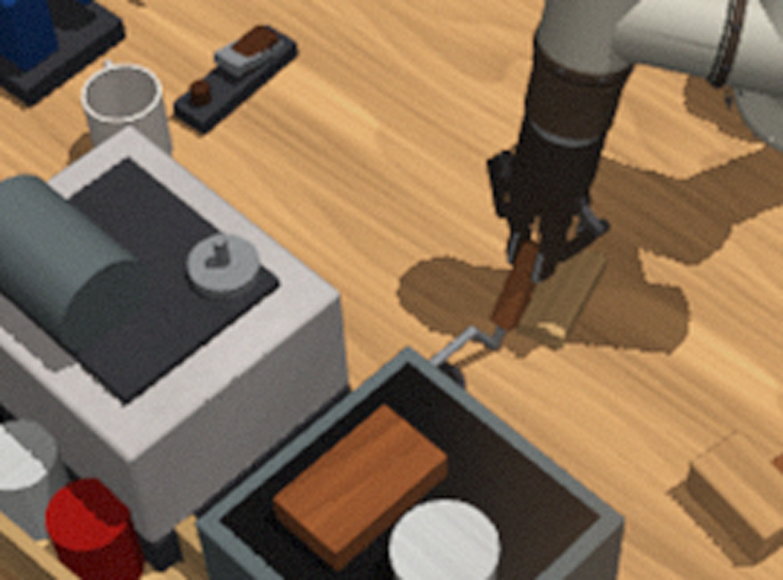

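View pics/w_p8.png

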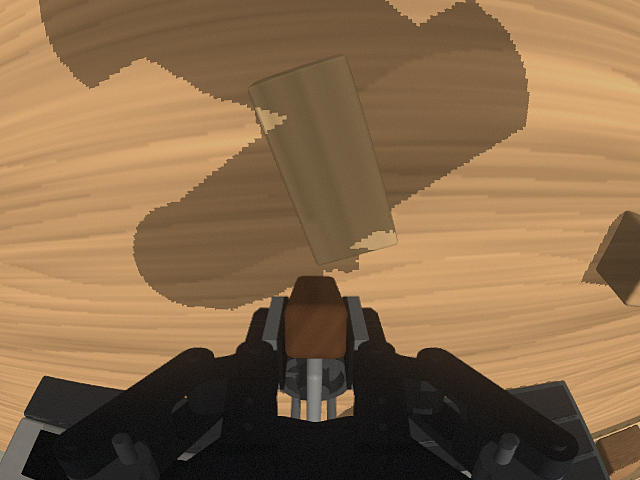

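Call:
play_rows(
  motion=[0,0.8,0,0,0,0,0,0,0.8,0,1.5,0,0,0,0,0.8,0,3.5,0,0,0,0,0.8,0,6,0,0,0,0,0.8,0,6,0,0,0],
)

```text
clock: 18.23
position: [459.1, -52.8, 123.5]
ee_rot: [0.029, 0.992, -0.003, 0.125]
contact_force: [-0.5, -0.5, -1.7]
gripper_width: 23.0
```

Run:
```python
from h import *
np.set_printoptions(precision=2,suppress=True)
s=arm.read_state();print(s['position'],s['contact_force'],s['joints'],s['gripper_width']);print(forknow())
im,d=arm.get_image('top')
o=arm.outline_of('handwheel','top')
for a in o: print(a['extent'],a['confidence'],w2b(atz(cam('top'),(a['extent'][0]+a['extent'][2]/2,a['extent'][1]+a['extent'][3]/2),20)))
delta(G0['p']+[0,0,60],G0['R'])
```

```text
[459.07 -52.85 123.46] [-0.48 -0.52 -1.72] [ 0.3   0.08 -0.75  0.17 -0.51 -2.06] 23.020631090922723
(array([-24.1 ,  -2.15,  63.66]), np.float64(-3.291440159536429))
[332.8, 217.1, 25.4, 28.2] 0.97 [-72.24  -9.17  20.  ]
shift cm [ -6.2  -22.05  -0.12] turn deg [ 0.   0.1 17. ]
```

Call:
play_rows(
  motion=[0,-1,-4.4,0,0,0,3.4,0,-2.4,-8.8,0,0,0,6.8,0,-3.7,-13.2,0,0,0,10.2,0,-5,-17.6,0,0,0,13.6,0,-6.2,-22,0,0,0,17],
)

```text
clock: 18.95
position: [393.6, -274.7, 120.1]
ee_rot: [-0.119, 0.985, 0.015, 0.121]
contact_force: [1.4, -0.2, -2.2]
gripper_width: 23.3
```

Run:
```python
from h import *
np.set_printoptions(precision=2,suppress=True)
s=arm.read_state();print(s['clock'],s['position'],s['joints']);print(forknow())
delta(G0['p']+[0,0,60],G0['R'])
```

```text
18.95 [ 393.61 -274.67  120.08] [-0.38  0.17 -0.5  -0.22 -0.71 -0.8 ]
(array([ -82.96, -182.3 ,   60.28]), np.float64(13.796752041849622))
shift cm [ 0.1   0.06 -0.03] turn deg [-0.  -0.  -0.1]
```

Call:
play_rows(
  motion=[0,0.1,0,-2.5,0,0,0,0,0.1,0,-4.8,0,0,0,0,0.1,0,-5.6,0,0,0,0,0.1,0,-6,0,0,0,0,0.1,0,-6,0,0,0],
)

```text
clock: 19.58
position: [396.1, -273.4, 61.7]
ee_rot: [-0.119, 0.985, 0.015, 0.122]
contact_force: [0.3, 0.1, -1.6]
gripper_width: 23.0
```

Run:
```python
from h import *
np.set_printoptions(precision=2,suppress=True)
s=arm.read_state();print(s['clock'],s['position'],s['contact_force'],s['wrist_torque'])
im,d=arm.get_image('scene');cv2.imwrite('pics/s9.png',cv2.resize(im[120:320,150:420],None,fx=2.9,fy=2.9,interpolation=cv2.INTER_CUBIC)[:,:,::-1])
```

```text
19.575 [ 396.15 -273.4    61.71] [ 0.33  0.12 -1.58] [-0.21  0.65  0.03]
```

View pics/s9.png

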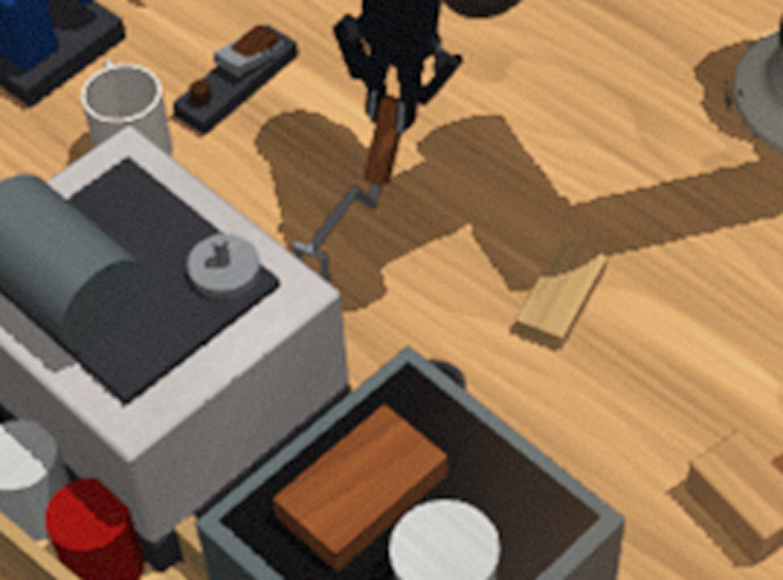

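Call:
play_rows(
  motion=[0,0,0,-0.15,0,0,0,0,0,0,-0.25,0,0,0,0,0,0,-0.25,0,0,0],
)

```text
clock: 20.0
position: [395.8, -273.5, 59.6]
ee_rot: [-0.119, 0.985, 0.015, 0.122]
contact_force: [-2.9, 0.0, 3.6]
gripper_width: 23.1
```

Contact with the bench shows at +3.6 N. Releasing gently and backing off along the tool axis.

Call:
play_rows(
  motion=[50,0,0,0,0,0,0,100,0,0,0,0,0,0,100,0,0,0,0,0,0,100,0,0,0,0,0,0],
)

```text
clock: 20.5
position: [396.0, -273.5, 59.1]
ee_rot: [-0.118, 0.985, 0.015, 0.122]
contact_force: [-1.4, -0.7, -0.6]
gripper_width: 85.3
```

Run:
```python
from h import *
np.set_printoptions(precision=2,suppress=True)
s=arm.read_state();print(s['clock'],s['position'],s['contact_force'],s['gripper_width'],Rot.from_quat(s['ee_rot']).as_matrix()[:,2])
im,d=arm.get_image('wrist');cv2.imwrite('pics/w10.png',im[:,:,::-1])
```

```text
20.5 [ 395.97 -273.5    59.07] [-1.41 -0.73 -0.63] 85.29917436566973 [ 0.24  0.06 -0.97]
```

View pics/w10.png

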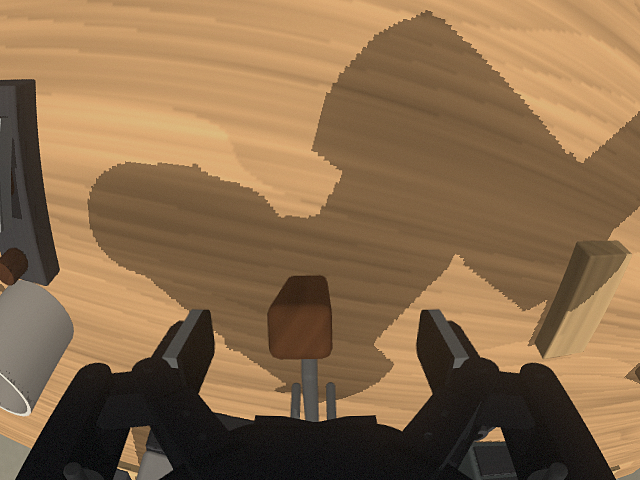

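Run:
```python
from h import *
np.set_printoptions(precision=2,suppress=True)
im,d=arm.get_image('wrist');cv2.imwrite('pics/w11.png',im[220:460,180:500,::-1])
im,d=arm.get_image('scene');cv2.imwrite('pics/s11.png',cv2.resize(im[140:250,210:330],None,fx=5,fy=5,interpolation=cv2.INTER_CUBIC)[:,:,::-1])
for th,z in(('rake_grip',70),('rake_fork',4),('rake',0)):
    for n in('wrist','scene'):
        r=arm.place_of(th,n)
        if r: print(n,th,round(r[0]['confidence'],2),atz(cam(n),r[0]['uv'],z))
```

```text
wrist rake_grip 0.86 [ 396.34 -280.14   70.  ]
scene rake_grip 0.79 [ 399.59 -270.32   70.  ]
wrist rake_fork 0.79 [ 543.03 -240.85    4.  ]
scene rake_fork 0.65 [ 546.91 -234.73    4.  ]
wrist rake 0.79 [ 433.15 -268.82    0.  ]
scene rake 0.58 [ 428.77 -274.32    0.  ]
```

View pics/w11.png

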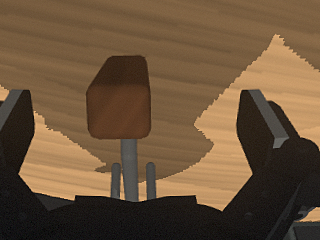

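View pics/s11.png

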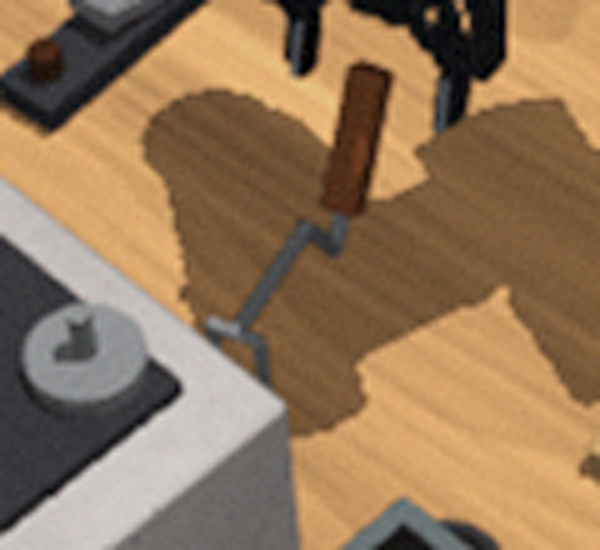

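Call:
play_rows(
  motion=[100,-0.5,-0.1,2,0,0,0,100,-1.2,-0.3,5,0,0,0,100,-2,-0.5,8,0,0,0,100,-3,-0.8,12,0,0,0,100,-3,-0.8,12,0,0,0],
)

```text
clock: 21.58
position: [367.2, -282.6, 182.5]
ee_rot: [-0.119, 0.985, 0.012, 0.125]
contact_force: [0.7, -0.7, -0.4]
gripper_width: 85.5
```

Call:
play_rows(
  motion=[100,-2,-3,3,0,0,0,100,-4,-6,5,0,0,0,100,-6,-10,5,0,0,0,100,-8,-14,5,0,0,0,100,-8,-14,5,0,0,0],
)

```text
clock: 22.2
position: [284.6, -423.1, 227.4]
ee_rot: [-0.116, 0.986, 0.016, 0.121]
contact_force: [-0.2, 0.4, 0.2]
gripper_width: 85.2
```

Run:
```python
from h import *
np.set_printoptions(precision=2,suppress=True)
s=arm.read_state();print(s['clock'],s['position'],s['contact_force'],s['joint_vel'])
C={n:cam(n) for n in('top','scene','wrist')}
for n in C:
    im,d=arm.get_image(n);np.savez(f'{n}_f.npz',im=im,d=d);cv2.imwrite(f'pics/{n}_f.png',im[:,:,::-1])
for th in('rake','rake_grip','rake_fork','handwheel','offcut','mallet','plane','mug','tape','glue','square'):
    o=[]
    for n in C:
        r=arm.place_of(th,n)
        if r: o.append((C[n],r[0]['uv'])); print(th,n,np.round(r[0]['uv'],1),round(r[0]['confidence'],2))
    if len(o)>1: print('   tri',*tri(o))
o=arm.outline_of('handwheel','top')
if o:
    p,_,_=cloud(C['top'],np.load('top_f.npz')['d'],o[0]['mask']);p=p[p[:,2]>8];b=np.array([w2b(q) for q in p]);print('wheel bay',b.min(0),b.max(0))
o=arm.outline_of('rake','top')
if o: p,_,_=cloud(C['top'],np.load('top_f.npz')['d'],o[0]['mask']);np.save('rake_f.npy',p);print(p.min(0),p.max(0))
```

```text
22.2 [ 284.65 -423.13  227.37] [-0.24  0.39  0.25] [ 0.05 -0.03 -0.04 -0.02 -0.   -0.03]
rake top [434.7 284.6] 0.78
rake wrist [400.5 286.4] 0.61
   tri [ 436.58 -274.49   -2.14] [2.8492420466046275, 2.8492420466047]
rake_grip top [448.9 299.3] 0.87
rake_grip scene [282.8 167.2] 0.71
rake_grip wrist [414.2 299.2] 0.98
   tri [ 397.58 -282.74   65.32] [8.980610914424737, 10.654089377119162, 1.9756381741035685]
rake_fork top [136.6 288.6] 0.74
rake_fork scene [256.6 217.3] 0.87
rake_fork wrist [392.5 347.6] 0.63
   tri [517.25 -32.29 173.33] [378.30202382225065, 158.02339141182094, 267.6539853593874]
handwheel top [345.1 230.6] 0.58
handwheel scene [298.  257.3] 0.64
handwheel wrist [482.1 365.2] 0.45
   tri [569.33 -62.88  -2.18] [2.740396726974855, 1.518787635566605, 1.5050340535225581]
offcut top [336.4 296.9] 0.96
offcut scene [342.4 224.6] 0.6
offcut wrist [543.  291.7] 0.65
   tri [404.76 -40.96  -3.84] [5.876756682096625, 2.9124592743060536, 3.289069886798673]
mallet top [216.1 289.5] 0.65
mallet scene [422.2 284.3] 0.68
mallet wrist [628.3 320. ] 0.81
   tri [425.6  245.18  -2
[... 322 characters left out ...]
14.4] 0.93
   tri [ 547.5  -507.12  -13.86] [4.25807676113513, 4.168576364156911, 6.983079899930415]
tape top [143.2 335.6] 0.74
tape scene [491.  295.5] 0.93
tape wrist [538.4 291.3] 0.39
   tri [ 378.53  332.76 -107.32] [128.76927387542833, 119.31602423214609, 243.87795587867583]
glue top [131.9 227.3] 0.66
glue scene [459.2 376.7] 0.56
glue wrist [632.8 374.7] 0.72
   tri [582.22 460.96  -0.29] [2.7927245022546825, 5.7769724531912265, 5.3440094878289095]
square top [137.  289.1] 0.88
square scene [485.6 327.8] 0.98
   tri [425.85 440.5   -1.72] [5.930653426497946, 5.930653426497962]
wheel bay [-98.37 -33.98   8.07] [-38.37  26.01  38.57]
[ 372.18 -309.93   -3.28] [ 549.08 -219.58  110.74]
```

View pics/top_f.png

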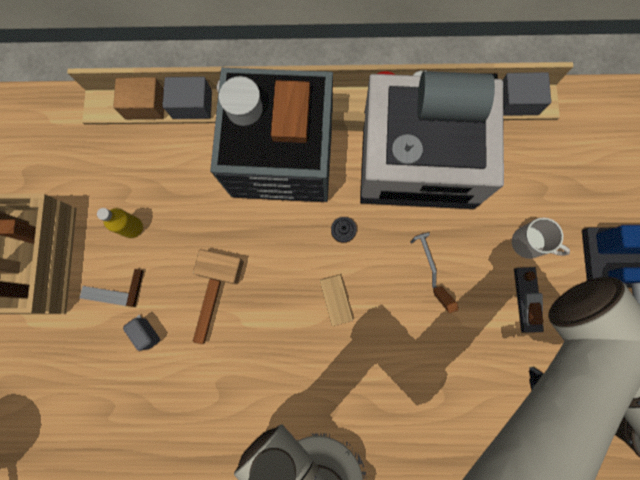

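View pics/scene_f.png

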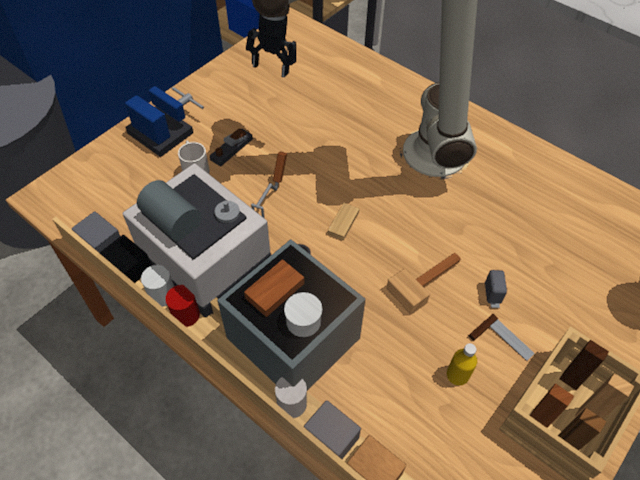

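View pics/wrist_f.png

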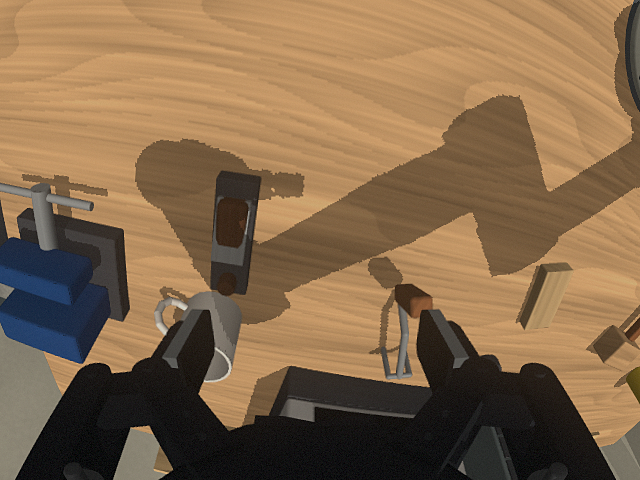

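Run:
```python
from h import *
np.set_printoptions(precision=2,suppress=True)
from scipy.optimize import least_squares
s=np.radians(30);h=np.array([-np.sin(s),0,np.cos(s)]);o5=np.array([0,0,5.])
SE=[(o5+h*30,o5+h*108,11.5),(o5,np.array([30,0,56.]),5),(np.array([30,0,56.]),np.array([115,0,56.]),5),(np.array([115,-15,56.]),np.array([115,15,56.]),4.5),(np.array([115,-15,56.]),np.array([115,-15,4.]),4),(np.array([115,15,56.]),np.array([115,15,4.]),4)]
def res(p,q):
    P=(Rot.from_euler('ZYX',[p[2],p[4],p[5]]).inv()).apply(q-[p[0],p[1],p[3]])
    D=[]
    for a,b,r in SE:
        t=np.clip((P-a)@(b-a)/((b-a)@(b-a)),0,1);D.append(np.linalg.norm(P-a-t[:,None]*(b-a),axis=1)-r)
    D=np.array(D);return D[np.argmin(abs(D),0),np.arange(len(P))]
for nm in('rake_top.npy','rake_f.npy'):
    q=np.load(nm);q=q[q[:,2]>8]
    r=least_squares(res,[434,-267,.24,0,0,0],args=(q,),loss='soft_l1',f_scale=1.5)
    print(nm,r.x[:2],'z',r.x[3],'yaw,pitch,roll',np.degrees(r.x[[2,4,5]]),np.median(abs(r.fun)),len(q))
for n,b in(('scene',(150,230,240,300)),('top',(220,325,400,470)),('wrist',(250,390,360,450))):
    im=np.load(n+'_f.npz')['im'][b[0]:b[1],b[2]:b[3],::-1];cv2.imwrite(f'pics/z_{n}.png',cv2.resize(im,None,fx=5,fy=5,interpolation=cv2.INTER_CUBIC)[:600])
im=np.load('wrist_f.npz')['im'][250:390,360:450,::-1];cv2.imwrite('pics/z_wrist.png',cv2.resize(im,None,fx=4,fy=4,interpolation=cv2.INTER_CUBIC))
```

```text
rake_top.npy [ 432.01 -265.99] z 0.19919192428722912 yaw,pitch,roll [13.55 -0.21  0.89] 0.9853377192113353 577
rake_f.npy [ 435.16 -271.15] z 0.3108958972643323 yaw,pitch,roll [16.76 -0.04  0.1 ] 0.9894802515147578 637
```

View pics/z_wrist.png

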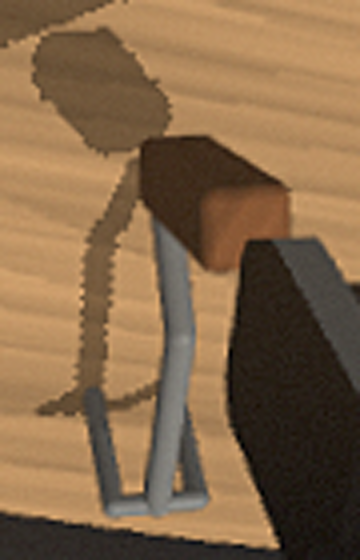

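View pics/z_scene.png

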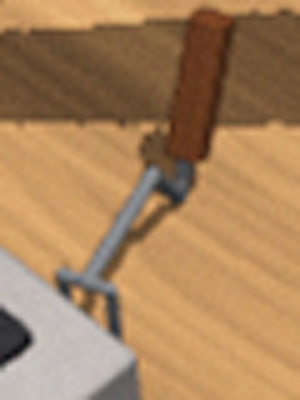

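Run:
```python
import numpy as np,cv2
a=np.load('top.npz')['im'].astype(int);b=np.load('top_f.npz')['im'].astype(int)
for nm,(x0,y0,x1,y1) in dict(offcut=(310,265,365,335),mallet=(185,240,250,350),plane=(508,258,550,340),mug=(505,210,575,265),tape=(115,310,165,355),glue=(90,200,150,245),square=(75,260,150,312)).items():
    A=a[y0:y1,x0:x1].mean(2).astype(np.float32);B=b[y0:y1,x0:x1].mean(2).astype(np.float32)
    print(nm,cv2.phaseCorrelate(A,B,cv2.createHanningWindow(A.shape[::-1],cv2.CV_32F)))
v=np.hstack([a[255:345,300:375],b[255:345,300:375]]).astype(np.uint8)[:,:,::-1]
cv2.imwrite('pics/off.png',cv2.resize(v,None,fx=5,fy=5))
```

```text
offcut ((0.04034471489925551, 0.16424492008871994), 0.8106077543011418)
mallet ((0.1565396476148493, -0.03149036203910782), 0.9077049860247859)
plane ((0.6376574562911408, 0.1508828951958776), 0.5306820139472868)
mug ((-0.045702453511715646, -0.08482946865823848), 0.9038291282123989)
tape ((-0.004954926401868676, 0.495694708787493), 0.9863593962987264)
glue ((-0.1090001175944657, 0.6024333783986968), 0.9622916165104619)
square ((0.5058289021517837, -0.11466860973372306), 0.9450066451084467)
```

View pics/off.png

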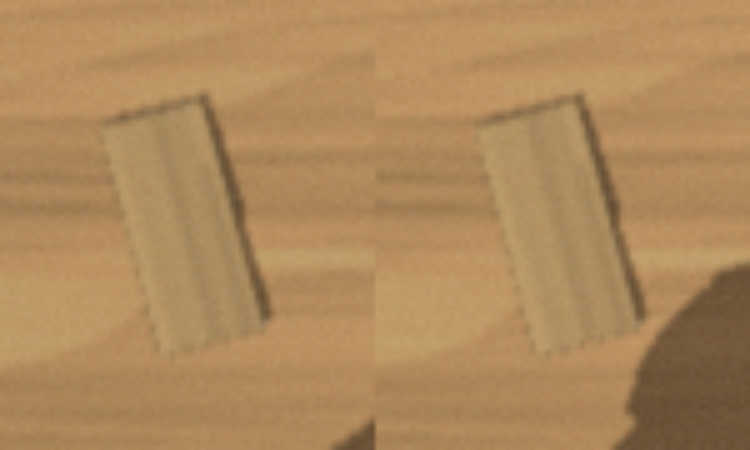

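The offcut is unmoved and every other bystander is within subpixel image noise. Handing in.

```bash
python3 -c "
from bench import arm
print(arm.read_state()['clock'],arm.read_state()['contact_force']);print(arm.job_done())"
```

```text
24.1 [-0.39739692  0.01437672  0.34237094]
the job is handed in; nothing more can be done
None
```

I raked the handwheel out of the gap and set the rake back down on the bench in front of the planer, then handed the job in at about 24 s.

**How it went:** I gripped the rake and found that a 30° hand lean put joint 5 at its limit. I put the rake down and gripped it again with the hand leaning back about 14°. I then carried the tines over the wheel, lowered them behind it and pulled along the gap. The highest force reading at the end of a move was about 5 N.

**Last checks:**
- **Handwheel:** it lies flat, hub up, on the open bench. Its nearest edge is about 38 mm in front of the fronts; the mouth's position is uncertain by about 5 mm.
- **Rake:** it rests on heel and tines, with roll and pitch within 0.2°, and the gripper is clear of it. It turned about 3° from its starting direction when I let go.
- **Other things:** every bystander is where it was, to within 0.7 pixel (about 1.5 mm) in the top view.

**Disagreements and doubts:**
- **"Flat":** I took this as standing level on heel and tines, as the rake did at the start, not lying on its side.
- **Gap centre:** the top and scene cameras differed by about 5 mm on the gap's centre. I used a value near the top camera's, and the wheel came out without any sign of catching on the sides.
- **Network reports:** one late rake_fork report and the tape report from the wrist view were plainly wrong. I ignored them in favour of the depth fit and picture comparison.

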